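# Bar the glue bottle into its hooded station

### The arm

A 6-joint arm with a two-finger parallel gripper is mounted at the origin on a cart in front of the work surface, level with it; the furniture and walls round the work are solid. World frame = base frame: x ahead of the robot, y to its left, z up, the work surface at z = 0. Lengths are in mm, angles in degrees, forces in N, time in s.
With the tool pointing down it reaches from about 375 to 900 mm from the base axis. Payload 3.1 kg.
Tool frame: the origin (TCP) lies between the finger pads; the fingertips stand 14 mm ahead of it and the grasp point (between the pads) lies 5 mm behind it; z points along the fingers, x is the direction in which the jaws open and shut, and the axes are right-handed (so a half turn about z gives the same grasp; the last joint's range is limited). The gripper opens to 87 mm and grips with 3 to 60 N. Pads are 19 mm wide; open, the fingers measure 117 mm over their backs; the gripper's body (75 mm by 190 mm) begins 51 mm behind the grasp point.
Start: joints at [56.522, 30.224, 82.088, -0, 67.689, -10.227], TCP at [246.679, 574.235, 236.548] pointing down, gripper open.
Joint ranges: [-176.69, 176.69], [-43.24, 126.21], [12.49, 139.97], [-82, 262], [0, 151.66], [-163.58, 163.58]. Speed limits (degrees/s): [159.86, 159.86, 180, 180, 180, 180].

### API

Orientations are given as a 3x3 rotation matrix whose columns are the frame's x, y, z axes.
In Python, from bench import r gives the robot as it stands. The module is installed in compiled form; this text tells all that it offers.
- The arm moves only by the tool move_arm, never from a script. Its argument "plan" is a list of rows, each an object with "jaw": the closure in counts, from 0 (fully open) to 255 (shut); "offset": the shift along the world's x, y, z in mm, a list of three; "twist": the turn, a rotation vector about the world's x, y, z in degrees, a list of three. A call has 1 to 10 rows; each row shifts and turns the pose as measured when the row begins; what a row does not reach is not made up. A row lasts 1/12 s, in which the tool goes at most 41.7 mm and 7.16 degrees, less where a joint would pass 70% of its speed; a pose out of reach is approached as far as the arm can. A call is refused whole if a number of a shift passes 41.7 or a number of a turn 7.16, either way. A call with a gripper value outside its range is refused whole. The fingers move at their own pace and stop on an object; "squeeze" is the grip in N (left out, the last holds). Time passes only in rows, so rows that do not move let the fingers close. It gives the time, the measured TCP pose, the force and the opening at its end, in the units of the state.
- r.observe(): the state, without advancing time (a new reading comes with each control period).
- r.camera(name): name is "scene" or "side" or "wrist"; returns a dict with "color" (480x640x3 uint8, blue, green, red), "fx", "fy", "cx", "cy" (pixels), "R" (3x3) and "t" (3): a world point X has camera coordinates R X + t. Camera axes: x right, y down, z forward; pixel columns grow to the right and rows downward; lengths in mm; the calibration is good to about 2 mm. A picture is of the moment at which its call begins. There is no depth.
- r.hand_in(): hands the job in, once; it reports no verdict.
The state is a dict: "t": time; "q": joint angles; "joint_vel": joint speeds; "tau": joint torques, N m; "position": TCP position; "ee_rot": TCP orientation; "contact_force": force on the tool from outside, world axes, zero at the start; "ft_torque": the same for the moment, N m; "grip_width": finger opening in mm.
Only numpy, scipy, OpenCV 4.12 (cv2) and the standard library are available. Lean on these libraries where they do the work, as an engineer would, in place of code of your own. Each camera call takes 0.05 s, during which the arm holds its last target.

### The job

Stand the yellow glue bottle from the front of the bench upright in the blue square pocket of the hooded station, while the bar is still swung open. Then swing the bar shut by its red ball, lifting it over the keeper's front lip, and let it drop fully into the notch, so that the bottle is barred in. Do not tip the bottle over, and leave the other things on the bench where they are.

Things in the scene. Friction and masses are not known exactly. Their poses are not given: they have to be found in the camera images.
- glue_bottle: loose upright yellow glue bottle with a red nozzle cap, 0.11 kg; round body 48 mm in diameter up to about 75 mm above its underside, shoulder to 92 mm, then a nozzle 22 mm across or less, 128 mm tall in all. Origin at the centre of its underside, z up along the bottle. (A like bottle far back on the bench is not meant)
- station: grey open-fronted station without side walls, fixed to the bench, place and yaw vary. Origin on the bench under the pocket's centre; -x is the open front towards the robot, +y left, z up. Clear flat hood over x -85 to 70, y -113 to 113 mm, underside 332 mm above the bench: work below it from the front, tool tilted about 40 degrees (wrist towards the robot). Back panel at x 64 mm
- pocket (a point): centre of the floor of the station's square pocket: blue rim, 64 x 64 mm inside, rim 6 mm thick, rim top 12 mm above the floor; the floor is 10 mm above the bench. Axes as the station's
- bar_hinge (a point): where the two hinge axes of the bar cross, on top of a post at the front left of the station: 52 mm in front of (station -x), 85 mm to the left of (station +y) and 50 mm above point pocket; axes as the station's
- notch (a point): where the bar's centre line lies in the keeper when shut and dropped: 52 mm before, 80 mm right of (-y) and 50 mm above pocket; axes as the station's. The keeper is a fixed dark steel U, 18 mm wide along the bar, open upward; notch 24 mm wide between front lip (8 mm thick, top 16 mm above this point) and back cheek (8 mm thick, top 24 mm above it)
- ball (a point): centre of the red ball knob, 24 mm in diameter, on a 10 mm stem upright on the bar; the ball may be gripped from any direction and turns in the grip, rolling a few mm along the pads. It is 125 mm along the bar from bar_hinge and 48 mm above the bar's centre line. The steel bar is 12 x 12 mm in section, its end 180 mm from bar_hinge; 0.15 kg
- bar_swing (a joint): swing of the bar about the vertical axis through bar_hinge, rad: 0 = shut (bar points to station -y, across the front of the pocket to the keeper), 1.5 = wide open (bar points to station -x, to the robot). Light friction: it stays where it is left; it starts open between 1.1 and 1.4
- latch_bar (a joint): lift of the bar about the level axis through bar_hinge, rad: 0 = level, fully down (on its stop), up to 0.6 = raised. It falls by its own weight when let go. It must be above about 0.14 to pass over the front lip
- tape_roll_red: bystander: roll of red tape lying flat, 80 mm in diameter, 19 mm high, origin at the centre of its underside
- marker_red: bystander: marker pen lying on the bench, red cap, 131 mm long, 14 mm thick, origin at its underside
- parts_bin_blue: bystander: small open blue parts bin, 130 x 100 x 55 mm, origin at the centre of its underside
- hex_key: bystander: hex key with red grip lying flat, 94 x 33 x 12 mm, origin at its underside
- relay_box: bystander: grey carton, 108 x 136 x 48 mm, origin at the centre of its underside
There are look-alikes about, which are no part of the job. Leave any black or pink look-alike of the glue_bottle alone.

How it is judged (in metres and radians):
On the way, in this order (a step that is already met when the one before it is completed fails the run):
1. the bottle stands released in the pocket while the bar is open (horizontal distance between glue_bottle and pocket below 0.015 m and z of glue_bottle in the frame of pocket below 0.006 m and angle between glue_bottle's own z axis and vertical below 0.1 rad and contact force between the fingers and glue_bottle below 0.1 N and value of joint bar_swing above 0.5 rad), for 0.2 s.
2. the bar is held lifted above the keeper's lip close to the keeper (value of joint bar_swing below 0.3 rad and value of joint latch_bar above 0.12 rad), for 0.05 s.
At the end, for the whole second after the job is handed in: The bar is shut and down in the notch (swing under 0.06 rad, lift under 0.03 rad), and the bottle stands at rest on the pocket floor (within 15 mm of its centre and 6 mm of its floor, tilted less than 0.1 rad) (value of joint bar_swing below 0.06 rad and value of joint latch_bar below 0.03 rad and horizontal distance between glue_bottle and pocket below 0.015 m and z of glue_bottle in the frame of pocket below 0.006 m and angle between glue_bottle's own z axis and vertical below 0.1 rad and linear speed of glue_bottle below 0.02 m/s); the robot touches nothing.
It fails at once if the bottle is tipped over (angle between glue_bottle's own z axis and vertical above 0.6 rad).
It fails at once if another thing on the bench is moved by more than 30 mm (distance of any of tape_roll_red, marker_red, parts_bin_blue, hex_key, relay_box from where it was at the start of the episode above 0.03 m).
It also fails if it takes over 67 s, if anything falls off the work surface, if the arm or the gripper's body presses on something with over 40 N, if the wrist force passes 120 N, or if a joint passes its speed limit or range.

## Working session

There is one attempt and no reset: what is moved stays moved. The work goes in short steps, Python scripts to look and compute and a tool call to move; the robot and the scene stay as the last step left them, time stands still between calls to the robot, and variables do not carry over. Pictures are saved under pics/ and viewed, and the job is handed in when it is done.

Besides the shell and the picture viewer there is one more tool, called after "Request:" by a JSON object that holds its "api" and its "payload", one argument or row to a line. move_arm: Moves the arm, as the interface text tells. Its arguments: {"type":"object","properties":{"plan":{"type":"array"},"squeeze":{"type":"number"}},"required":["plan"]}

```bash
mkdir -p pics
python3 - <<'E'
from bench import r
import cv2
for n in ("scene","side","wrist"):
    c=r.camera(n); cv2.imwrite(f"pics/{n}0.png",c["color"])
    import numpy as np
    print(n,c["fx"],c["cx"],c["cy"],"C",(-np.array(c["R"]).T@np.array(c["t"])).round(0),np.array(c["R"])[2].round(2))
s=r.observe(); print(s["t"],s["position"],s["ee_rot"],s["grip_width"],s["contact_force"])
E
```

```text
scene 501.1500035265765 318.8641032402797 232.34149759735254 C [-328. -645. 1470.] [ 0.5   0.4  -0.77]
side 542.0152360839172 320.7152420261621 242.13084817266508 C [ 577. 1617.  974.] [-0.02 -0.87 -0.49]
wrist 387.753854362576 316.22129331103514 247.04339549992287 C [178. 604. 384.] [ 0.25 -0.11 -0.96]
0.15 [246.4147441  573.79516622 235.80254813] [[ 3.94771547e-01  9.18778867e-01 -9.05637006e-04]
 [ 9.18777871e-01 -3.94772482e-01 -1.38266253e-03]
 [-1.62788168e-03 -2.86243416e-04 -9.99998634e-01]] 87.05463617263949 [-1.09895963  0.67399242 -0.34646973]
```

View pics/scene0.png

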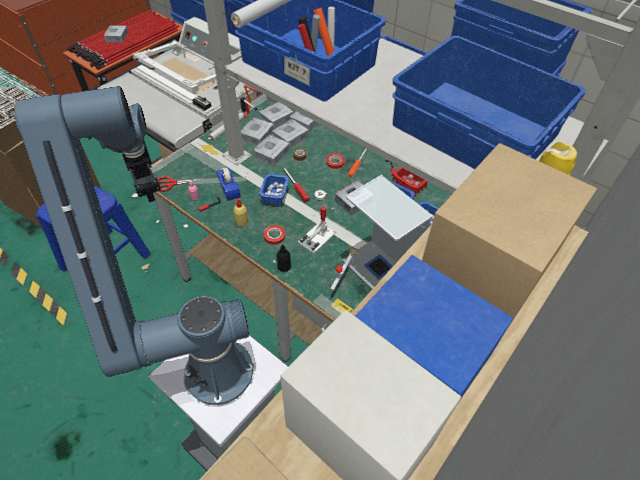

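View pics/side0.png

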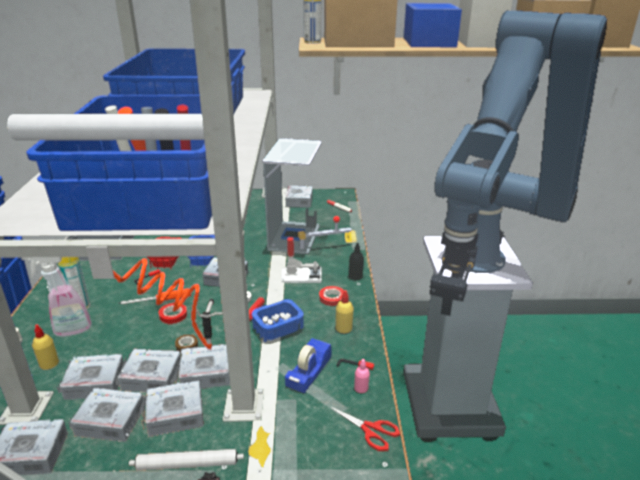

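View pics/wrist0.png

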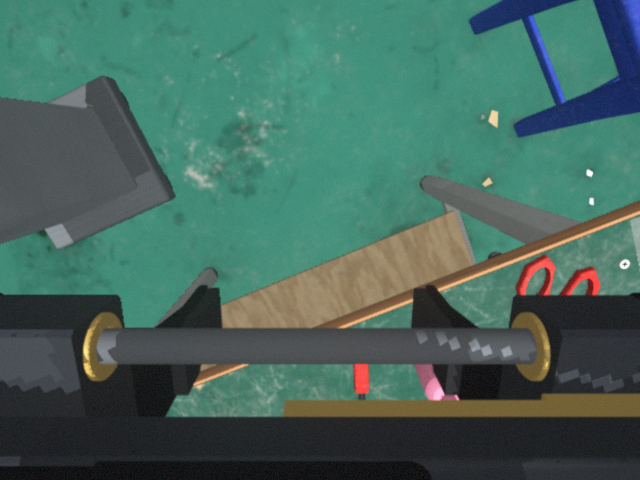

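Candidates for glue_bottle:
- Yellow bottle at the front: scene (241,213), side (344,313). This matches the description.
- Like yellow bottle far back: side (43,347).
- Black look-alike: scene (284,258), side (356,262).
- Pink look-alike: scene (193,192), side (362,376).
- Yellow canister: scene (558,158).

I choose the first and will check it in close crops.

Run:
```python
import cv2
a=cv2.imread("pics/scene0.png");b=cv2.imread("pics/side0.png")
cv2.imwrite("pics/c1.png",cv2.resize(a[165:325,220:440],None,fx=3.6,fy=3.6,interpolation=cv2.INTER_CUBIC))
cv2.imwrite("pics/c2.png",cv2.resize(b[130:340,240:400],None,fx=2.85,fy=2.85,interpolation=cv2.INTER_CUBIC))
```

```text
(no output)
```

View pics/c1.png

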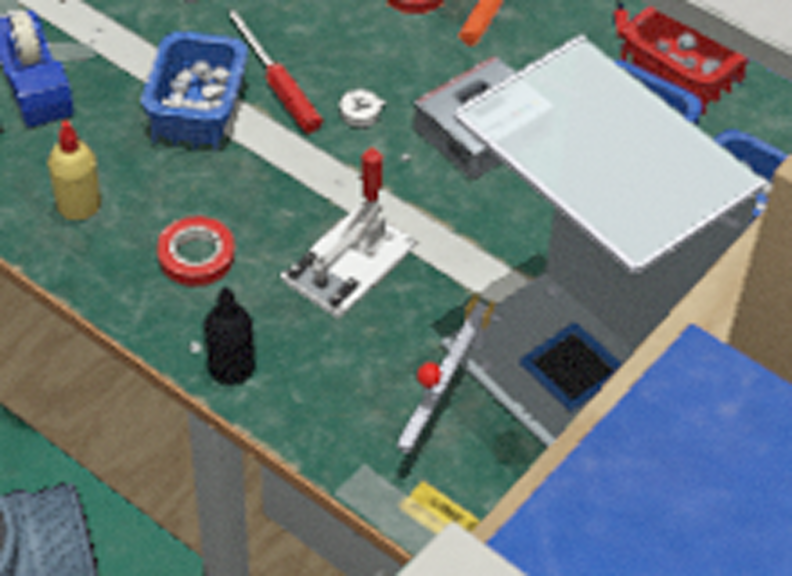

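View pics/c2.png

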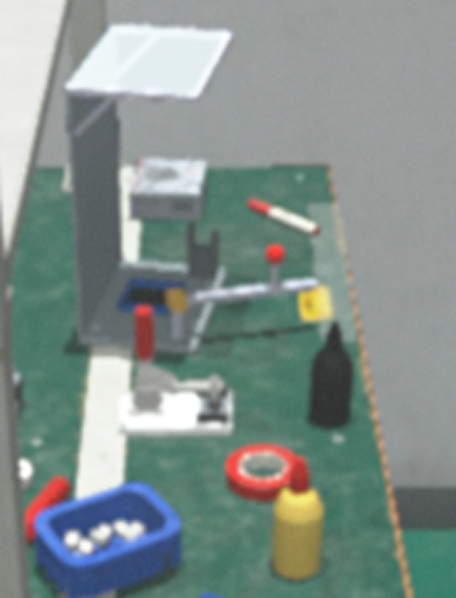

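```bash
cat > h.py <<'E'
import numpy as np,cv2
from bench import r
def ray(c,u,v):
    R=np.array(c["R"]);t=np.array(c["t"])
    d=R.T@np.array([(u-c["cx"])/c["fx"],(v-c["cy"])/c["fy"],1]);return -R.T@t,d/np.linalg.norm(d)
def onz(c,p,z):
    o,d=ray(c,*p);return o+d*(z-o[2])/d[2]
def tri(l):
    A=np.zeros((3,3));b=np.zeros(3)
    for c,p in l:
        o,d=ray(c,*p);P=np.eye(3)-np.outer(d,d);A+=P;b+=P@o
    X=np.linalg.solve(A,b)
    res=[np.linalg.norm((np.eye(3)-np.outer(d,d))@(X-o)) for o,d in (ray(c,*p) for c,p in l)]
    return X,max(res)
def proj(c,X):
    x=np.array(c["R"])@np.array(X)+np.array(c["t"]);return c["fx"]*x[0]/x[2]+c["cx"],c["fy"]*x[1]/x[2]+c["cy"]
E
python3 - <<'E'
from h import *
import json
cs={n:r.camera(n) for n in("scene","side")}
S,D=cs["scene"],cs["side"]
def blob(im,kind,box):
    hsv=cv2.cvtColor(im,cv2.COLOR_BGR2HSV)
    h,s,v=[hsv[...,i].astype(int) for i in range(3)]
    m={"y":(h>18)&(h<32)&(s>100)&(v>70),"r":((h<8)|(h>172))&(s>140)&(v>80),"b":(h>98)&(h<118)&(s>130)}[kind]
    M=np.zeros_like(m);x0,y0,x1,y1=box;M[y0:y1,x0:x1]=m[y0:y1,x0:x1]
    ys,xs=np.nonzero(M);return xs,ys,M
out={}
for n,yb,rb,bb in(("scene",(225,195,255,230),(330,262,348,275),(360,250,395,285)),("side",(332,295,358,338),(330,213,342,224),(275,220,312,242))):
    im=cs[n]["color"]
    for k,b,nm in(("y",yb,"bot"),("r",(yb[0],yb[1]-8,yb[2],yb[3]-15),"cap"),("r",rb,"ball"),("b",bb,"rim")):
        xs,ys,M=blob(im,k,b);print(n,nm,len(xs),xs.min(),xs.max(),ys.min(),ys.max(),xs.mean().round(2),ys.mean().round(2))
        out[n,nm]=(xs.mean(),ys.mean())
        if nm=="rim":
            ct=max(cv2.findContours(M.astype(np.uint8),cv2.RETR_EXTERNAL,cv2.CHAIN_APPROX_NONE)[0],key=cv2.contourArea)
            print(" hull approx",cv2.approxPolyDP(cv2.convexHull(ct),2.5,True)[:,0].tolist())
for nm in("bot","cap","ball","rim"):print(nm,tri([(S,out["scene",nm]),(D,out["side",nm])]))
f=lambda u,v:(220+u/3.6,165+v/3.6);g=lambda u,v:(240+u/2.85,130+v/2.85)
for nm,a,b in(("hoodFL",(457,110),(200,95)),("hoodFR",(635,270),(232,32)),("hoodBL",(585,38),(68,90)),("hoodBR",(768,185),(110,25)),("barend",(405,443),(315,284))):
    print(nm,tri([(S,f(*a)),(D,g(*b))]))
print("rimcorners z=22", *[onz(S,f(*p),22)[:2].round(1) for p in((525,362),(575,325),(625,365),(575,407))])
E
```

```text
scene bot 222 234 247 204 225 240.43 215.22
scene cap 31 237 241 198 206 238.52 202.52
scene ball 33 336 341 266 272 338.64 268.61
scene rim 194 365 394 255 284 381.73 270.38
 hull approx [[380, 255], [391, 266], [378, 278], [365, 264]]
side bot 449 336 352 301 332 344.05 316.72
side cap 132 332 347 287 304 340.37 296.6
side ball 26 334 338 216 221 336.0 218.5
side rim 7 283 296 229 238 288.57 235.0
 hull approx [[296, 238]]
bot (array([478.39925589, 383.53412302,  33.2276241 ]), np.float64(0.054419066759669864))
cap (array([485.80969971, 385.13166648, 101.39430133]), np.float64(5.0380356288927866))
ball (array([480.67830129, -88.20372777, 105.78094048]), np.float64(0.4782238456627995))
rim (array([ 648.05810584, -166.90307715,   -5.83554215]), np.float64(5.263322286553839))
hoodFL (array([574.64398058, -29.8361972 , 338.42870519]), np.float64(5.046640937312688))
hoodFR (array([ 531.10799486, -247.53285148,  335.99940793]), np.float64(2.4061088077142143))
hoodBL (array([725.61505084, -60.73094171, 333.48991522]), np.float64(4.9624391620072705))
hoodBR (array([ 684.43360615, -280.94299055,  333.64281756]), np.float64(1.1803557675639944))
barend (array([ 430.05064909, -101.112421  ,   55.66950641]), np.float64(4.057621137682523))
rimcorners z=22 [ 604.2 -120. ] [ 674.1 -131.3] [ 665.4 -197.9] [ 592.  -189.1]
```

The front bottle at scene (241,213) is yellow with a red cap, so it is the right one. The ball triangulates to z 106 against an expected 108. The hood gives a station yaw of about -11.5° and a pocket near (635,-158). The bar is open by about 1.17 rad.

Next I turn the tool to tilt 45°, heading 38°, and work out the first move.

```bash
cat >> h.py <<'E'
from scipy.spatial.transform import Rotation as Ro
def tool(a,tilt):
    a,t=np.radians([a,tilt]);z=np.array([np.sin(t)*np.cos(a),np.sin(t)*np.sin(a),-np.cos(t)]);x=np.array([np.sin(a),-np.cos(a),0])
    return np.c_[x,np.cross(z,x),z]
def go(pos,a,tilt):
    s=r.observe();p=np.array(s["position"]);R=np.array(s["ee_rot"])
    w=(Ro.from_matrix(tool(a,tilt)@R.T)).as_rotvec(degrees=True)
    d=np.array(pos)-p
    n=int(np.ceil(max(abs(d).max()/40,np.linalg.norm(d)/41,np.linalg.norm(w)/7.1)))
    print("t",round(s["t"],2),"pos",p.round(1),"q",np.round(s["q"],0),"d",d.round(1),"w",w.round(2),"n",n,"per row",(d/max(n,1)).round(1),(w/max(n,1)).round(2),"F",np.round(s["contact_force"],1),"grip",round(s["grip_width"],1))
E
python3 - <<'E'
from h import *
S=r.camera("scene")
print("black base",onz(S,(284,268),10),"pink",onz(S,(193,198),10),"tape",onz(S,(274,234),10),"bin",onz(S,(273,190),30))
go((380,310,230),38,45)
go((380,310,230),38,0)
E
```

```text
black base [413.86164277 101.67215858  10.        ] pink [434.03067707 609.93379814  10.        ] tape [506.39297    236.25778597  10.        ] bin [660.40781655 383.30324318  30.        ]
t 0.3 pos [246.5 574.1 236.2] q [ 57.  30.  82.   0.  68. -10.] d [ 133.5 -264.1   -6.2] w [  53.27    6.85 -111.61] n 18 per row [  7.4 -14.7  -0.3] [ 2.96  0.38 -6.2 ] F [-0.4 -0.6  0.2] grip 87.2
t 0.3 pos [246.5 574.1 236.2] q [ 57.  30.  82.   0.  68. -10.] d [ 133.5 -264.1   -6.2] w [-0.0000e+00 -5.0000e-02 -1.1875e+02] n 17 per row [  7.9 -15.5  -0.4] [-0.   -0.   -6.99] F [-0.4 -0.6  0.2] grip 87.2
```

Request:
{"api": "move_arm", "payload": {
  "plan": [
    {"jaw": 0,"offset": [8,-14,0],"twist": [2.96,0.38,-6.2]},
    {"jaw": 0,"offset": [8,-14,0],"twist": [2.96,0.38,-6.2]},
    {"jaw": 0,"offset": [8,-14,0],"twist": [2.96,0.38,-6.2]},
    {"jaw": 0,"offset": [8,-14,0],"twist": [2.96,0.38,-6.2]},
    {"jaw": 0,"offset": [8,-14,0],"twist": [2.96,0.38,-6.2]},
    {"jaw": 0,"offset": [8,-14,0],"twist": [2.96,0.38,-6.2]},
    {"jaw": 0,"offset": [8,-14,0],"twist": [2.96,0.38,-6.2]},
    {"jaw": 0,"offset": [8,-14,0],"twist": [2.96,0.38,-6.2]},
    {"jaw": 0,"offset": [8,-14,0],"twist": [2.96,0.38,-6.2]},
    {"jaw": 0,"offset": [8,-14,0],"twist": [2.96,0.38,-6.2]}
  ]
}}

```text
t: 1.13
position: [330.5, 433.2, 238.1]
ee_rot: [[0.973, 0.07, 0.221], [-0.036, -0.896, 0.442], [0.229, -0.438, -0.87]]
contact_force: [0.2, 0.2, 0.2]
grip_width: 87.0
```

```bash
python3 -c "
from h import *
go((388,313,190),38,45)"
```

```text
t 1.13 pos [330.5 433.2 238.1] q [ 33.  17. 115.  34.  26.   4.] d [  57.5 -120.2  -48.1] w [ 22.83   3.51 -47.1 ] n 8 per row [  7.2 -15.   -6. ] [ 2.85  0.44 -5.89] F [0.2 0.2 0.2] grip 87.0
```

Request:
{"api": "move_arm", "payload": {
  "plan": [
    {"jaw": 0,"offset": [7.2,-15,-6],"twist": [2.85,0.44,-5.89]},
    {"jaw": 0,"offset": [7.2,-15,-6],"twist": [2.85,0.44,-5.89]},
    {"jaw": 0,"offset": [7.2,-15,-6],"twist": [2.85,0.44,-5.89]},
    {"jaw": 0,"offset": [7.2,-15,-6],"twist": [2.85,0.44,-5.89]},
    {"jaw": 0,"offset": [7.2,-15,-6],"twist": [2.85,0.44,-5.89]},
    {"jaw": 0,"offset": [7.2,-15,-6],"twist": [2.85,0.44,-5.89]},
    {"jaw": 0,"offset": [7.2,-15,-6],"twist": [2.85,0.44,-5.89]},
    {"jaw": 0,"offset": [7.2,-15,-6],"twist": [2.85,0.44,-5.89]}
  ]
}}

```text
t: 1.8
position: [367.9, 358.1, 209.2]
ee_rot: [[0.807, -0.39, 0.444], [-0.584, -0.645, 0.494], [0.094, -0.658, -0.747]]
contact_force: [-0.1, 0.5, -0.6]
grip_width: 86.9
```

```bash
python3 -c "
from h import *
c=r.camera('wrist');cv2.imwrite('pics/w1.png',c['color'])
for z in (0,66,128):print(z,proj(c,(478.4,383.5,z)))
go((388,313,190),38,45)
go((478.5,383.5,66),38,45)"
```

```text
0 (np.float64(370.2773737750406), np.float64(294.4639781254892))
66 (np.float64(387.10619579104537), np.float64(269.96797204077086))
128 (np.float64(409.43755533180115), np.float64(237.46248124229763))
t 1.85 pos [367.3 356.4 207.7] q [ 22.  21. 130. 118.  19. -57.] d [ 20.7 -43.4 -17.7] w [  6.4    1.07 -15.58] n 3 per row [  6.9 -14.5  -5.9] [ 2.13  0.36 -5.19] F [-0.6 -0.3 -2. ] grip 86.9
t 1.85 pos [367.3 356.4 207.7] q [ 22.  21. 130. 118.  19. -57.] d [ 111.2   27.1 -141.7] w [  6.4    1.07 -15.58] n 5 per row [ 22.2   5.4 -28.3] [ 1.28  0.21 -3.12] F [-0.6 -0.3 -2. ] grip 86.9
```

View pics/w1.png

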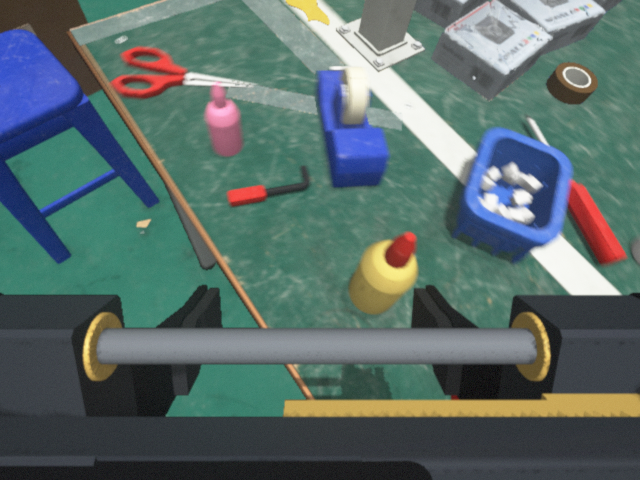

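The front yellow bottle's nozzle is at (410,236) and its foot near (370,298). The projected estimate gives (409,237), so the position is good. I finish the turn at standoff.

Request:
{"api": "move_arm", "payload": {
  "plan": [
    {"jaw": 0,"offset": [7,-14,-6],"twist": [2.13,0.36,-5.19]},
    {"jaw": 0,"offset": [7,-14,-6],"twist": [2.13,0.36,-5.19]},
    {"jaw": 0,"offset": [7,-14,-6],"twist": [2.13,0.36,-5.19]},
    {"jaw": 0,"offset": [0,0,0],"twist": [0,0,0]}
  ]
}}

```text
t: 2.18
position: [387.9, 319.0, 192.3]
ee_rot: [[0.633, -0.544, 0.551], [-0.774, -0.452, 0.444], [0.007, -0.708, -0.707]]
contact_force: [-0.5, 0.5, -0.9]
grip_width: 86.9
```

```bash
python3 -c "
from h import *
go((400,322,150),38,45)
go((478.5,383.5,66),38,45)"
```

```text
t 2.18 pos [387.9 319.  192.3] q [ 18.  25. 135. 147.  28. -76.] d [ 12.1   3.  -42.3] w [ 0.29  0.29 -1.31] n 2 per row [  6.1   1.5 -21.1] [ 0.15  0.14 -0.65] F [-0.5  0.5 -0.9] grip 86.9
t 2.18 pos [387.9 319.  192.3] q [ 18.  25. 135. 147.  28. -76.] d [  90.6   64.5 -126.3] w [ 0.29  0.29 -1.31] n 5 per row [ 18.1  12.9 -25.3] [ 0.06  0.06 -0.26] F [-0.5  0.5 -0.9] grip 86.9
```

Request:
{"api": "move_arm", "payload": {
  "plan": [
    {"jaw": 0,"offset": [8,6,-25],"twist": [0.1,0.1,-0.4]},
    {"jaw": 0,"offset": [16,12,-21],"twist": [0.1,0.1,-0.4]},
    {"jaw": 0,"offset": [17,12,-21],"twist": [0.1,0.1,-0.4]},
    {"jaw": 0,"offset": [17,12,-20],"twist": [0,0,0]},
    {"jaw": 0,"offset": [12,8,-15],"twist": [0,0,0]},
    {"jaw": 0,"offset": [0,0,0],"twist": [0,0,0]}
  ]
}}

```text
t: 2.68
position: [460.5, 379.6, 90.9]
ee_rot: [[0.638, -0.539, 0.55], [-0.77, -0.445, 0.457], [-0.001, -0.715, -0.699]]
contact_force: [-0.0, 0.3, 0.6]
grip_width: 86.7
```

```bash
python3 -c "
from h import *
c=r.camera('wrist');cv2.imwrite('pics/w2.png',c['color'])
go((478.5,383.5,66),38,45)"
```

```text
t 2.73 pos [459.3 379.   91.8] q [ 23.  43. 125. 158.  35. -84.] d [ 19.2   4.5 -25.8] w [-0.45  0.44 -1.65] n 1 per row [ 19.2   4.5 -25.8] [-0.45  0.44 -1.65] F [-0.5  1.  -0.3] grip 86.9
```

View pics/w2.png

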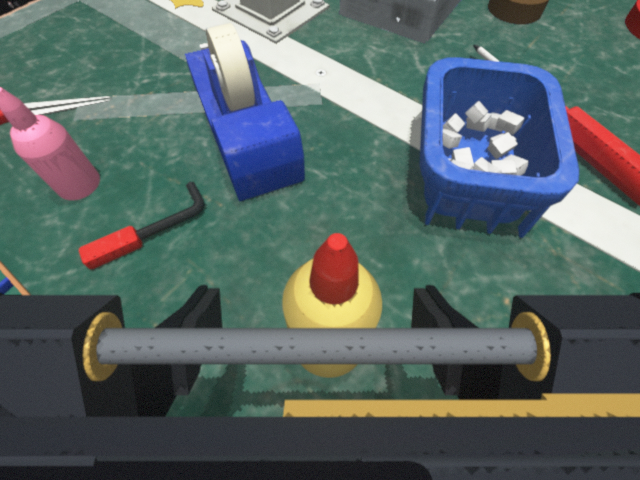

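The bottle sits between the fingers, nozzle at (338,242), slightly right of centre. That agrees with the remaining shift, so I go in and grip.

Request:
{"api": "move_arm", "payload": {
  "plan": [
    {"jaw": 0,"offset": [9,0,-8],"twist": [-0.4,0.4,-1.5]},
    {"jaw": 0,"offset": [8,4,-14],"twist": [0,0,0]},
    {"jaw": 0,"offset": [2,1,-4],"twist": [0,0,0]},
    {"jaw": 0,"offset": [0,0,0],"twist": [0,0,0]}
  ]
}}

```text
t: 3.07
position: [474.9, 386.3, 69.5]
ee_rot: [[0.626, -0.551, 0.552], [-0.78, -0.441, 0.445], [-0.002, -0.709, -0.706]]
contact_force: [-0.9, -0.1, 0.3]
grip_width: 87.2
```

```bash
python3 -c "
from h import *
c=r.camera('wrist');cv2.imwrite('pics/w3.png',c['color'])
go((478.5,383.5,66),38,45)"
```

```text
t 3.12 pos [474.7 386.1  69.9] q [ 23.  46. 122. 160.  34. -84.] d [ 3.8 -2.6 -3.9] w [-0.15  0.03 -0.75] n 1 per row [ 3.8 -2.6 -3.9] [-0.15  0.03 -0.75] F [ 0.2 -0.2  0.4] grip 86.8
```

View pics/w3.png

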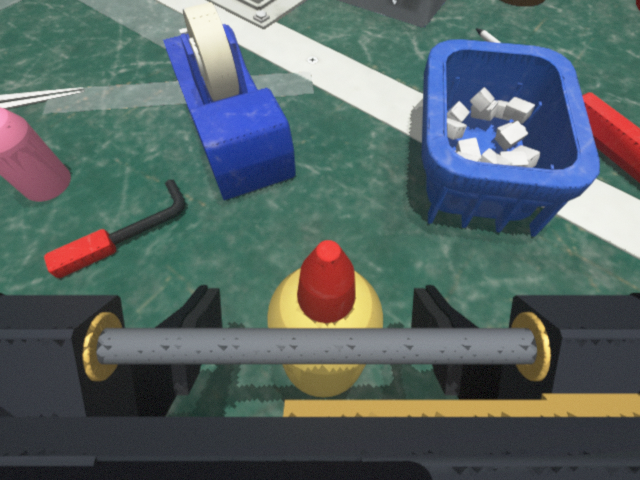

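Request:
{"api": "move_arm", "payload": {
  "plan": [
    {"jaw": 0,"offset": [4,-2.5,-4],"twist": [0,0,-0.7]},
    {"jaw": 130,"offset": [0,0,0],"twist": [0,0,0]},
    {"jaw": 130,"offset": [0,0,0],"twist": [0,0,0]},
    {"jaw": 160,"offset": [0,0,0],"twist": [0,0,0]},
    {"jaw": 160,"offset": [0,0,0],"twist": [0,0,0]},
    {"jaw": 160,"offset": [0,0,0],"twist": [0,0,0]}
  ],
  "squeeze": 15
}}

```text
t: 3.62
position: [476.6, 382.6, 69.3]
ee_rot: [[0.617, -0.556, 0.557], [-0.787, -0.434, 0.439], [-0.002, -0.709, -0.705]]
contact_force: [0.4, 0.7, -0.0]
grip_width: 61.0
```

```bash
python3 -c "
from h import *
c=r.camera('wrist');cv2.imwrite('pics/w4.png',c['color'])
go((478.5,383.5,166),38,45)"
```

```text
t 3.67 pos [476.7 382.7  69.3] q [ 23.  46. 123. 161.  34. -85.] d [ 1.8  0.8 96.7] w [-0.2   0.07 -0.09] n 3 per row [ 0.6  0.3 32.2] [-0.07  0.02 -0.03] F [0.3 0.1 0.3] grip 57.3
```

View pics/w4.png

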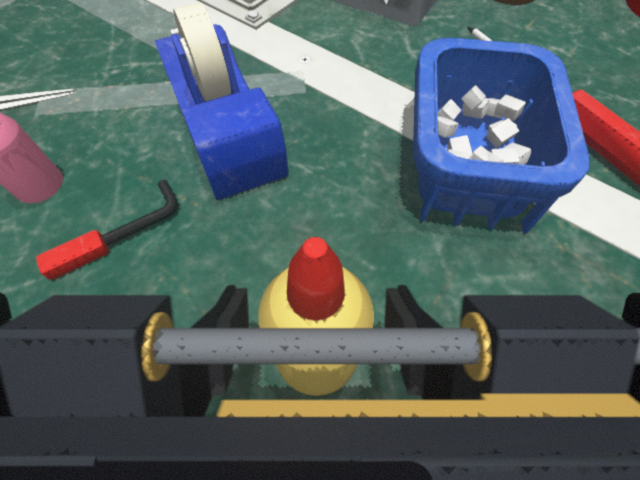

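Request:
{"api": "move_arm", "payload": {
  "plan": [
    {"jaw": 120,"offset": [1.5,0.5,-4],"twist": [0,0,0]},
    {"jaw": 255,"offset": [0,0,0],"twist": [0,0,0]},
    {"jaw": 255,"offset": [0,0,0],"twist": [0,0,0]},
    {"jaw": 255,"offset": [0,0,0],"twist": [0,0,0]},
    {"jaw": 255,"offset": [0,0,0],"twist": [0,0,0]},
    {"jaw": 255,"offset": [0,0,0],"twist": [0,0,0]}
  ],
  "squeeze": 15
}}

```text
t: 4.17
position: [478.3, 383.4, 65.0]
ee_rot: [[0.617, -0.555, 0.558], [-0.787, -0.434, 0.439], [-0.002, -0.71, -0.704]]
contact_force: [0.4, -1.1, 0.6]
grip_width: 47.8
```

Request:
{"api": "move_arm", "payload": {
  "plan": [
    {"jaw": 255,"offset": [0,0,15],"twist": [0,0,0]},
    {"jaw": 255,"offset": [0,0,30],"twist": [0,0,0]},
    {"jaw": 255,"offset": [0,0,35],"twist": [0,0,0]},
    {"jaw": 255,"offset": [0,0,35],"twist": [0,0,0]},
    {"jaw": 255,"offset": [0,0,35],"twist": [0,0,0]},
    {"jaw": 255,"offset": [0,0,15],"twist": [0,0,0]},
    {"jaw": 255,"offset": [0,0,0],"twist": [0,0,0]}
  ]
}}

```text
t: 4.75
position: [474.1, 381.5, 215.3]
ee_rot: [[0.618, -0.565, 0.547], [-0.786, -0.439, 0.434], [-0.005, -0.698, -0.716]]
contact_force: [0.0, 0.3, -1.1]
grip_width: 47.4
```

```bash
python3 -c "
from h import *
c=r.camera('wrist');cv2.imwrite('pics/w5.png',c['color'])
y=np.radians(-11.5);X=np.array([np.cos(y),np.sin(y)]);Y=np.array([-np.sin(y),np.cos(y)])
P=np.array([635,-158])
print('bar',P-52*X+85*Y)
for lx,ly in((-150,-20),(-130,-10),(-40,0),(0,0)):print(lx,ly,(P+lx*X+ly*Y).round(1))
p=P-150*X-20*Y
go((*p,230),-11.5,45)"
```

```text
bar [600.99018979 -64.33926752]
-150 -20 [ 484.  -147.7]
-130 -10 [ 505.6 -141.9]
-40 0 [ 595.8 -150. ]
0 0 [ 635. -158.]
t 4.8 pos [473.6 381.  213.7] q [ 23.  25. 119. 123.  13. -44.] d [  10.4 -528.7   16.3] w [ -0.12  -0.94 -49.64] n 14 per row [  0.7 -37.8   1.2] [-0.01 -0.07 -3.55] F [ 0.2 -0.7 -1.5] grip 47.8
```

View pics/w5.png

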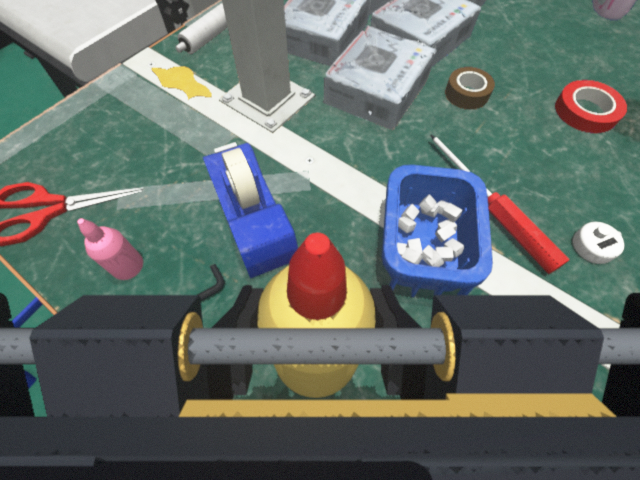

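The bottle is held upright between the pads (nozzle at (317,245), grip 47.8). I carry it across, high up, while turning.

Request:
{"api": "move_arm", "payload": {
  "plan": [
    {"jaw": 255,"offset": [1,-20,2],"twist": [0,0,-2]},
    {"jaw": 255,"offset": [1,-30,2],"twist": [0,0,-3]},
    {"jaw": 255,"offset": [1,-30,2],"twist": [0,0,-3]},
    {"jaw": 255,"offset": [1,-30,2],"twist": [0,0,-3]},
    {"jaw": 255,"offset": [1,-30,2],"twist": [0,0,-3]},
    {"jaw": 255,"offset": [1,-30,2],"twist": [0,0,-3]},
    {"jaw": 255,"offset": [1,-30,2],"twist": [0,0,-3]},
    {"jaw": 255,"offset": [0,-30,0],"twist": [0,0,-3]}
  ]
}}

```text
t: 5.47
position: [473.6, 144.1, 215.2]
ee_rot: [[0.249, -0.712, 0.657], [-0.969, -0.178, 0.174], [-0.007, -0.679, -0.734]]
contact_force: [0.6, -0.6, -1.5]
grip_width: 47.8
```

```bash
python3 -c "
from h import *
go((484,-147.7,225),-11.5,45)"
```

```text
t 5.47 pos [473.6 144.1 215.2] q [ -4.  19. 133. 137.  18. -62.] d [  10.4 -291.8    9.8] w [ -0.37  -2.22 -25.92] n 8 per row [  1.3 -36.5   1.2] [-0.05 -0.28 -3.24] F [ 0.6 -0.6 -1.5] grip 47.8
```

Request:
{"api": "move_arm", "payload": {
  "plan": [
    {"jaw": 255,"offset": [2,-30,1],"twist": [0,-0.4,-2.7]},
    {"jaw": 255,"offset": [2,-30,1],"twist": [0,-0.4,-2.7]},
    {"jaw": 255,"offset": [2,-30,1],"twist": [0,-0.3,-2.7]},
    {"jaw": 255,"offset": [2,-30,1],"twist": [0,-0.3,-2.7]},
    {"jaw": 255,"offset": [2,-30,1],"twist": [0,-0.3,-2.7]},
    {"jaw": 255,"offset": [2,-30,1],"twist": [0,-0.3,-2.7]},
    {"jaw": 255,"offset": [2,-30,1],"twist": [0,-0.3,-2.7]},
    {"jaw": 255,"offset": [2,-30,1],"twist": [0,-0.3,-2.7]},
    {"jaw": 255,"offset": [2,-28,1],"twist": [0,0,-2.7]},
    {"jaw": 255,"offset": [0,0,0],"twist": [0,0,0]}
  ]
}}

```text
t: 6.3
position: [481.5, -142.9, 206.7]
ee_rot: [[-0.212, -0.709, 0.673], [-0.977, 0.162, -0.137], [-0.011, -0.687, -0.727]]
contact_force: [0.5, 0.4, -1.6]
grip_width: 47.8
```

```bash
python3 -c "
from h import *
for n in ('wrist','side','scene'):
  c=r.camera(n);cv2.imwrite('pics/%s6.png'%n,c['color'])
go((484,-147.7,225),-11.5,45)"
```

```text
t 6.45 pos [ 479.6 -137.4  206.2] q [-41.  21. 133. 123.  24. -57.] d [  4.4 -10.3  18.8] w [-1.12 -1.63  0.28] n 1 per row [  4.4 -10.3  18.8] [-1.12 -1.63  0.28] F [-0.2  0.5 -1.5] grip 47.7
```

View pics/wrist6.png

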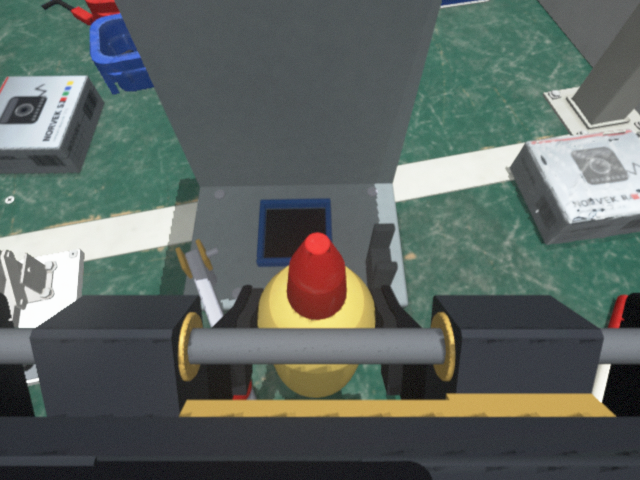

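View pics/side6.png

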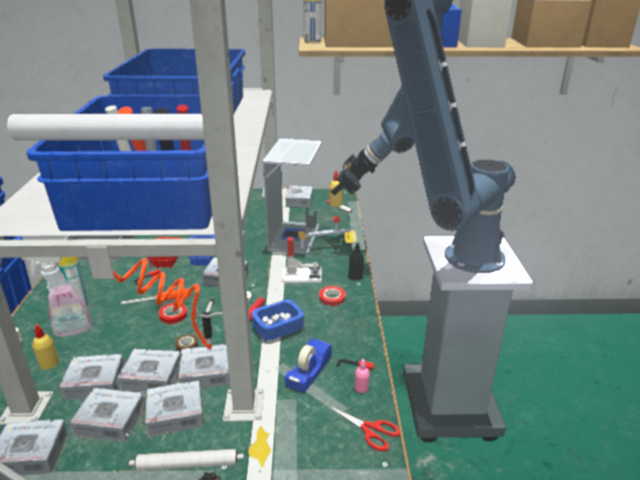

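View pics/scene6.png

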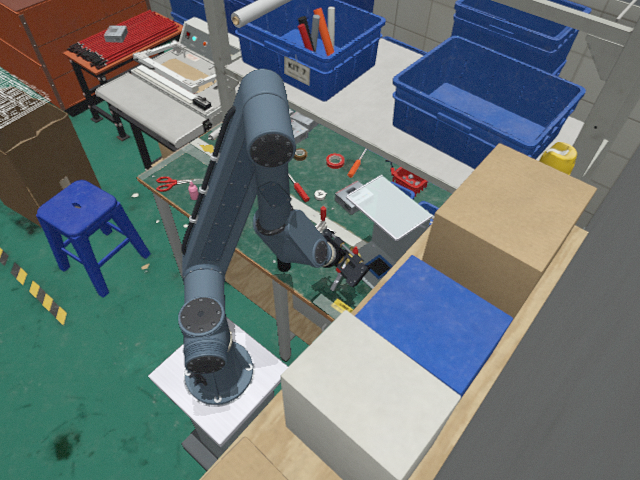

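The wrist view shows the blue pocket rim with corners near (261,200), (330,200), (333,262) and (257,266). The keeper is at (381,260), the bar goes from the hinge (190,258), and the bottle is held with its nozzle at (317,245). I measure the pocket from a fresh view.

```bash
python3 - <<'E'
from h import *
c=r.camera('wrist');im=c['color'];cv2.imwrite('pics/w7.png',im)
hsv=cv2.cvtColor(im,cv2.COLOR_BGR2HSV)
m=cv2.inRange(hsv,(100,120,40),(125,255,255));M=np.zeros_like(m);M[180:285,235:350]=m[180:285,235:350]
ct=max(cv2.findContours(M,cv2.RETR_EXTERNAL,cv2.CHAIN_APPROX_NONE)[0],key=cv2.contourArea)
q=cv2.approxPolyDP(cv2.convexHull(ct),5,True)[:,0];print(q.tolist())
W=np.array([onz(c,p,22)[:2] for p in q]);print(W.round(1).tolist(),W.mean(0))
for i in range(len(W)):
    d=W[(i+1)%len(W)]-W[i];print(np.linalg.norm(d).round(1),np.degrees(np.arctan2(*d[::-1])).round(1))
E
python3 -c "
from h import *
go((484,-147.7,225),-11.5,45)"
```

```text
[[335, 195], [337, 247], [265, 261], [268, 196]]
[[665.8, -193.4], [604.2, -181.2], [604.1, -108.7], [679.8, -123.0]] [ 638.48548607 -151.5682323 ]
62.8 168.7
72.5 90.1
77.1 -10.7
71.8 -101.3
t 6.5 pos [ 479.6 -136.7  206.4] q [-41.  21. 133. 123.  24. -57.] d [  4.4 -11.   18.6] w [-1.12 -1.62  0.21] n 1 per row [  4.4 -11.   18.6] [-1.12 -1.62  0.21] F [ 0.3  0.2 -1.2] grip 47.8
```

View pics/w7.png

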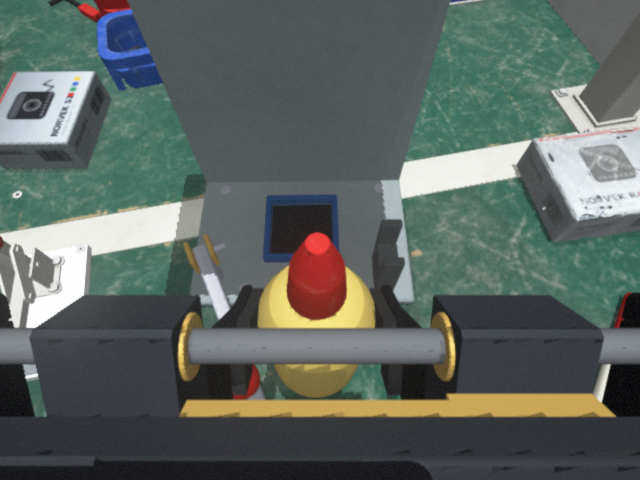

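Run:
```python
from h import *
S=r.camera('scene');D=r.camera('side')
a=cv2.imread('pics/scene0.png');b=cv2.imread('pics/side0.png')
cv2.imwrite('pics/c3.png',np.hstack([cv2.resize(a[240:295,345:405],None,fx=6.6,fy=6.6,interpolation=cv2.INTER_CUBIC)[:363],cv2.resize(b[205:260,265:325],None,fx=6.6,fy=6.6,interpolation=cv2.INTER_CUBIC)[:363]]))
for P in((635,-151),(635,-155),(635,-159)):
    y=np.radians(-11.3);X=np.array([np.cos(y),np.sin(y)]);Y=np.array([-np.sin(y),np.cos(y)])
    print(P)
    for n,c,(ox,oy),sh in(('sc',S,(345,240),0),('sd',D,(265,205),396)):
        out=[]
        for i,j in((-38,38),(38,38),(38,-38),(-38,-38)):
            u,v=proj(c,(*(np.array(P)+i*X+j*Y),22));out.append((round((u-ox+.5)*6.6+sh),round((v-oy+.5)*6.6)))
        h=np.array(P)-52*X+85*Y;k=np.array(P)-52*X-80*Y
        for q,z in((h,60),(k,84)):
            u,v=proj(c,(*q,z));out.append((round((u-ox+.5)*6.6+sh),round((v-oy+.5)*6.6)))
        print(n,out)
```

```text
(635, -151)
sc [(121, 158), (223, 88), (320, 176), (218, 248), (49, 74), (267, 246)]
sd [(637, 214), (502, 202), (534, 139), (664, 151), (643, 196), (702, 23)]
(635, -155)
sc [(127, 162), (229, 92), (326, 180), (224, 252), (55, 78), (274, 250)]
sd [(637, 211), (502, 199), (534, 136), (664, 147), (643, 193), (702, 19)]
(635, -159)
sc [(133, 165), (235, 96), (332, 184), (230, 256), (61, 81), (280, 255)]
sd [(637, 207), (503, 195), (534, 133), (664, 144), (643, 189), (702, 16)]
```

View pics/c3.png

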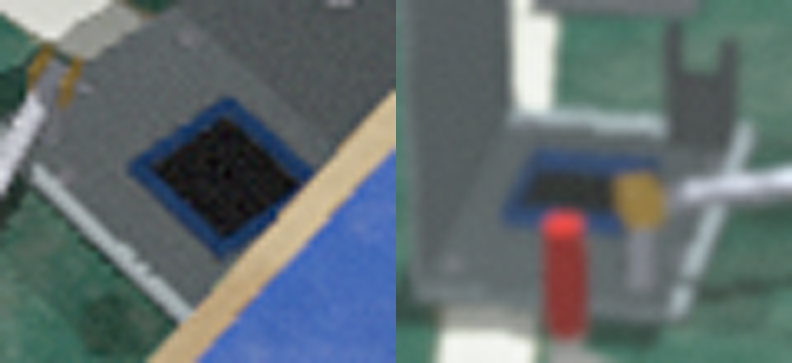

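Run:
```python
from h import *
from scipy.optimize import least_squares
S=r.camera('scene');D=r.camera('side')
W=r.camera('wrist')
f=lambda u,v,o,sh:((u-sh)/6.6-.5+o[0],v/6.6-.5+o[1])
obs=[(S,(-38,38),f(132,165,(345,240),0)),(S,(38,38),f(230,98,(345,240),0)),(S,(-38,-38),f(219,253,(345,240),0)),
(D,(38,38),f(505,212,(265,205),396)),(D,(38,-38),f(536,153,(265,205),396)),(D,(-38,-38),f(658,153,(265,205),396)),
(W,(38,-38),(335.5,195)),(W,(38,38),(268,195.5)),(W,(-38,38),(264,261.5))]
def res(x,sel):
    y=x[3];X=np.array([np.cos(y),np.sin(y)]);Y=np.array([-np.sin(y),np.cos(y)])
    o=[]
    for c,(i,j),uv in sel:
        k=np.linalg.norm(np.array(c["R"])@np.array([635,-155,22])+np.array(c["t"]))/c["fx"]
        o+=list((np.array(proj(c,(*(x[:2]+i*X+j*Y),x[2])))-uv)*k)
    return np.array(o+[(x[2]-22)/1.0,(np.degrees(y)+11.4)/1])
for nm,sel in(("all",obs),("S",obs[:3]),("D",obs[3:6]),("W",obs[6:]),("SD",obs[:6])):
    s=least_squares(res,[635,-155,22,-.2],args=(sel,));print(nm,s.x[:3].round(1),np.degrees(s.x[3]).round(1),np.abs(s.fun[:-2]).max().round(1),s.fun[:-2].round(1))
```

```text
all [ 636.9 -152.3   17.8] -10.9 4.5 [-3.9 -1.7 -2.3 -3.2  1.5 -0.7 -3.2 -2.2 -3.4 -4.5  1.4  1.6  3.4  2.4
  0.8  3.2  1.6  0.4]
S [ 633.1 -156.4   21.8] -12.4 2.4 [-2.4 -0.7  0.7 -1.1  1.7  1.6]
D [ 634.5 -141.8   21.7] -9.6 3.0 [-0.6 -0.1 -2.4 -2.8  3.   2.6]
W [ 637.2 -150.7   21.9] -10.6 1.8 [ 1.8  0.1 -1.3  1.2 -0.5 -1.2]
SD [ 635.9 -153.8   17.1] -11.2 4.7 [-3.3 -0.1 -1.4 -1.4  1.8  1.2 -2.2 -2.5 -2.  -4.7  2.6  1.6]
```

```bash
cat >> h.py <<'E'
P=np.array([636,-152.]);yw=np.radians(-11)
X=np.array([np.cos(yw),np.sin(yw)]);Y=np.array([-np.sin(yw),np.cos(yw)])
def L(lx,ly):return P+lx*X+ly*Y
def loc(p):d=np.array(p[:2])-P;return np.array([d@X,d@Y])
E
python3 -c "
from h import *
go((*L(-125,-28),205),-11,45.2)
go((*L(-125,-28),125),-11,45.2)"
```

```text
t 6.75 pos [ 480.4 -136.7  207.5] q [-41.  21. 133. 123.  24. -57.] d [ 27.6 -18.9  -2.5] w [-1.06 -1.7   0.66] n 1 per row [ 27.6 -18.9  -2.5] [-1.06 -1.7   0.66] F [-0.3  0.1 -1. ] grip 47.8
t 6.75 pos [ 480.4 -136.7  207.5] q [-41.  21. 133. 123.  24. -57.] d [ 27.6 -18.9 -82.5] w [-1.06 -1.7   0.66] n 3 per row [  9.2  -6.3 -27.5] [-0.35 -0.57  0.22] F [-0.3  0.1 -1. ] grip 47.8
```

Request:
{"api": "move_arm", "payload": {
  "plan": [
    {"jaw": 255,"offset": [14,-10,0],"twist": [-0.5,-0.9,0.3]},
    {"jaw": 255,"offset": [14,-10,0],"twist": [-0.5,-0.9,0.3]},
    {"jaw": 255,"offset": [0,0,-20],"twist": [0,0,0]},
    {"jaw": 255,"offset": [0,0,-20],"twist": [0,0,0]},
    {"jaw": 255,"offset": [0,0,-20],"twist": [0,0,0]},
    {"jaw": 255,"offset": [0,0,-15],"twist": [0,0,0]},
    {"jaw": 255,"offset": [0,0,0],"twist": [0,0,0]}
  ]
}}

```text
t: 7.33
position: [514.9, -158.7, 133.1]
ee_rot: [[-0.186, -0.682, 0.707], [-0.983, 0.122, -0.141], [0.01, -0.721, -0.693]]
contact_force: [-0.4, -0.2, -0.8]
grip_width: 47.7
```

```bash
python3 -c "
from h import *
c=r.camera('wrist');cv2.imwrite('pics/w8.png',c['color'])
go((*L(-125,-28),125),-11,45.2)
go((*L(-50,-8),120),-11,45.2)
print(loc(r.observe()['position']))"
```

```text
t 7.38 pos [ 515.2 -158.7  134.3] q [-40.  37. 133. 145.  38. -83.] d [-7.3  3.1 -9.3] w [ 0.76  0.92 -0.31] n 1 per row [-7.3  3.1 -9.3] [ 0.76  0.92 -0.31] F [ 1.2 -0.4 -1. ] grip 47.5
t 7.38 pos [ 515.2 -158.7  134.3] q [-40.  37. 133. 145.  38. -83.] d [ 70.2   8.4 -14.3] w [ 0.76  0.92 -0.31] n 2 per row [35.1  4.2 -7.1] [ 0.38  0.46 -0.16] F [ 1.2 -0.4 -1. ] grip 47.5
[-117.29084826  -29.63001445]
```

View pics/w8.png

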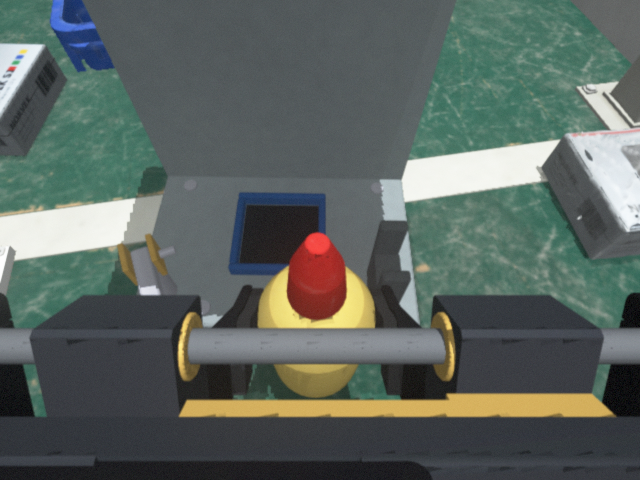

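The pocket is now clear at wrist (240–327, 195–273), with the keeper to its right at (390,255). The nozzle at (317,243) has not shifted in the grip. I re-measure the pocket from here.

```bash
cat > pk.py <<'E'
from h import *
c=r.camera('wrist');im=c['color']
hsv=cv2.cvtColor(im,cv2.COLOR_BGR2HSV)
m=cv2.inRange(hsv,(100,120,40),(125,255,255));m[:170]=0;m[300:]=0;m[:,:200]=0;m[:,380:]=0
ct=max(cv2.findContours(m,cv2.RETR_EXTERNAL,cv2.CHAIN_APPROX_NONE)[0],key=cv2.contourArea)
q=cv2.approxPolyDP(cv2.convexHull(ct),5,True)[:,0];print(q.tolist())
print([onz(c,p,22)[:2].round(1).tolist() for p in q])
E
python3 pk.py
```

```text
[[324, 196], [324, 232], [280, 269], [231, 274], [241, 194]]
[[665.6, -194.2], [629.0, -186.9], [601.6, -146.6], [604.2, -108.9], [680.6, -123.4]]
```

The pocket comes out at (636,-151.6), yaw about -11°, consistent with the last wrist view. I move in under the hood.

Request:
{"api": "move_arm", "payload": {
  "plan": [
    {"jaw": 255,"offset": [20,3,-7],"twist": [0.3,0.3,-0.1]},
    {"jaw": 255,"offset": [20,3,-7],"twist": [0.3,0.3,-0.1]},
    {"jaw": 255,"offset": [20,2,-5],"twist": [0,0,0]},
    {"jaw": 255,"offset": [20,2,0],"twist": [0,0,0]},
    {"jaw": 255,"offset": [0,0,0],"twist": [0,0,0]}
  ]
}}

```text
t: 7.85
position: [600.0, -148.6, 122.7]
ee_rot: [[-0.191, -0.681, 0.707], [-0.982, 0.13, -0.139], [0.003, -0.721, -0.693]]
contact_force: [0.7, -0.4, -0.6]
grip_width: 47.7
```

```bash
python3 -c "
from h import *
go((*L(0,0),105),-11,45.2)
print(loc(r.observe()['position']))"
```

```text
t 7.85 pos [ 600.  -148.6  122.7] q [-31.  39. 122. 149.  28. -76.] d [ 36.   -3.4 -17.7] w [ 0.33  0.86 -0.  ] n 1 per row [ 36.   -3.4 -17.7] [ 0.33  0.86 -0.  ] F [ 0.7 -0.4 -0.6] grip 47.7
[-35.98452993  -3.52112752]
```

Request:
{"api": "move_arm", "payload": {
  "plan": [
    {"jaw": 255,"offset": [15,-1,-6],"twist": [0.2,0.4,0]},
    {"jaw": 255,"offset": [15,-2,-6],"twist": [0.1,0.4,0]},
    {"jaw": 255,"offset": [5,0,-5],"twist": [0,0,0]},
    {"jaw": 255,"offset": [0,0,0],"twist": [0,0,0]}
  ]
}}

```text
t: 8.18
position: [636.3, -150.4, 111.6]
ee_rot: [[-0.188, -0.687, 0.702], [-0.982, 0.129, -0.137], [0.003, -0.715, -0.699]]
contact_force: [-1.0, -0.3, -1.5]
grip_width: 47.8
```

```bash
python3 -c "
from h import *
for n in ('wrist','side','scene'):
  c=r.camera(n);cv2.imwrite('pics/%s9.png'%n,c['color'])
  if n!='wrist':
    im=c['color'];x,y=(345,150) if n=='scene' else (240,130); cv2.imwrite('pics/%s9.png'%n,cv2.resize(im[y:y+140,x-40:x+120],None,fx=4,fy=4))
go((*L(0,0),80),-11,45.2)
print(loc(r.observe()['position']))"
```

```text
t 8.33 pos [ 634.8 -150.2  111.2] q [-29.  41. 116. 148.  24. -73.] d [  1.2  -1.8 -31.2] w [ 0.19  0.27 -0.11] n 1 per row [  1.2  -1.8 -31.2] [ 0.19  0.27 -0.11] F [-0.5 -0.1 -0.8] grip 47.8
[-1.51154577  1.49598566]
```

View pics/wrist9.png

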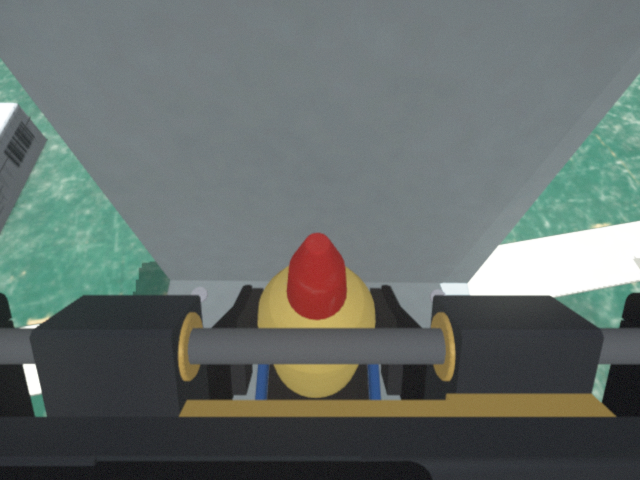

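View pics/side9.png

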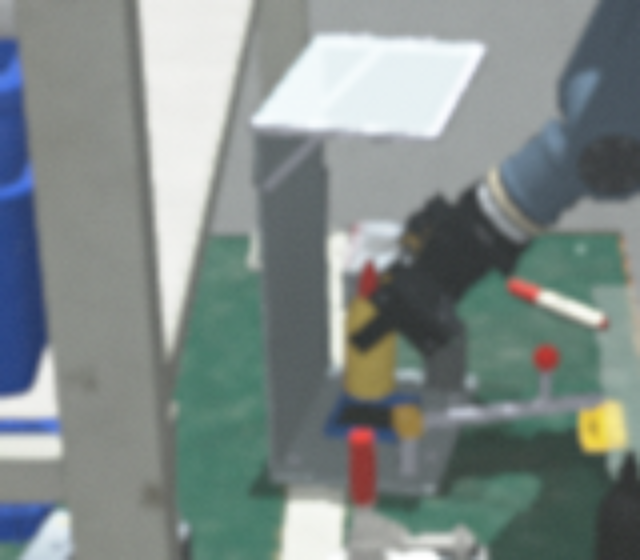

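In the wrist view the blue rim edges at columns 262 and 375 lie evenly around the bottle (317), and the side view shows the bottle upright over the pocket. I lower it.

Request:
{"api": "move_arm", "payload": {
  "plan": [
    {"jaw": 255,"offset": [1,-1,-9],"twist": [0,0,0]},
    {"jaw": 255,"offset": [0,0,-9],"twist": [0,0,0]},
    {"jaw": 255,"offset": [0,0,-9],"twist": [0,0,0]},
    {"jaw": 255,"offset": [0,0,-5],"twist": [0,0,0]},
    {"jaw": 255,"offset": [0,0,0],"twist": [0,0,0]}
  ]
}}

```text
t: 8.75
position: [631.3, -151.7, 76.9]
ee_rot: [[-0.192, -0.691, 0.697], [-0.981, 0.134, -0.138], [0.002, -0.71, -0.704]]
contact_force: [1.0, -0.0, -1.8]
grip_width: 48.0
```

```bash
python3 -c "
from h import *
go((*L(0,0),75),-11,45.2)
print(loc(r.observe()['position']))"
```

```text
t 8.75 pos [ 631.3 -151.7   76.9] q [-29.  45. 117. 153.  29. -79.] d [ 4.7 -0.3 -1.9] w [0.13 0.03 0.08] n 1 per row [ 4.7 -0.3 -1.9] [0.13 0.03 0.08] F [ 1.  -0.  -1.8] grip 48.0
[-4.63839085 -0.61161616]
```

Request:
{"api": "move_arm", "payload": {
  "plan": [
    {"jaw": 255,"offset": [4,-0.5,0],"twist": [0,0,0]},
    {"jaw": 255,"offset": [0,0,-2],"twist": [0,0,0]},
    {"jaw": 255,"offset": [0,0,-1],"twist": [0,0,0]},
    {"jaw": 255,"offset": [0,0,0],"twist": [0,0,0]}
  ]
}}

```text
t: 9.08
position: [636.4, -152.7, 75.3]
ee_rot: [[-0.193, -0.687, 0.7], [-0.981, 0.134, -0.139], [0.002, -0.714, -0.7]]
contact_force: [-0.8, -0.2, -1.2]
grip_width: 47.5
```

```bash
python3 -c "
from h import *
for n in ('wrist','side'):
  c=r.camera(n);cv2.imwrite('pics/%s10.png'%n,c['color'])
  if n!='wrist': cv2.imwrite('pics/%s10.png'%n,cv2.resize(c['color'][160:270,270:370],None,fx=5,fy=5))
go((*L(0,0),75),-11,45.2)"
```

```text
t 9.18 pos [ 636.2 -152.7   75.1] q [-29.  45. 116. 153.  29. -79.] d [-0.2  0.7 -0.1] w [0.16 0.27 0.1 ] n 1 per row [-0.2  0.7 -0.1] [0.16 0.27 0.1 ] F [ 0.4  0.3 -1.5] grip 47.7
```

View pics/side10.png

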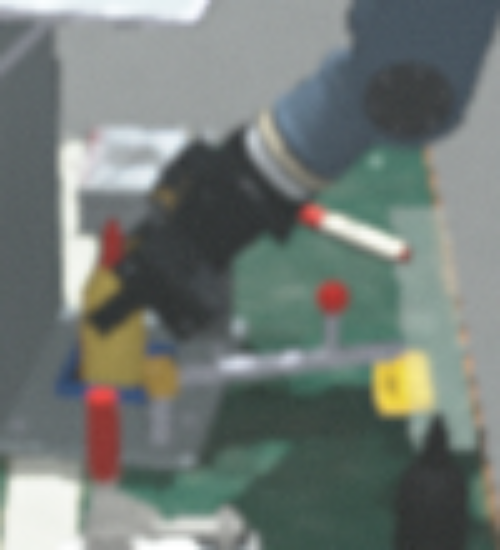

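View pics/wrist10.png

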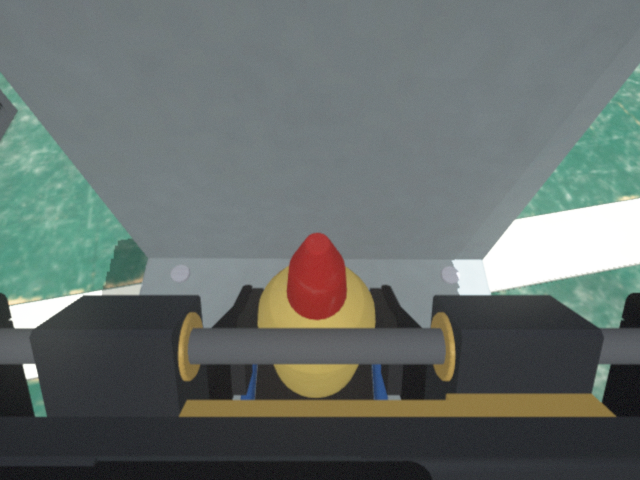

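Request:
{"api": "move_arm", "payload": {
  "plan": [
    {"jaw": 255,"offset": [0,0,-1.5],"twist": [0,0,0]},
    {"jaw": 255,"offset": [0,0,-1.5],"twist": [0,0,0]},
    {"jaw": 255,"offset": [0,0,0],"twist": [0,0,0]}
  ]
}}

```text
t: 9.43
position: [637.8, -153.1, 75.3]
ee_rot: [[-0.193, -0.682, 0.705], [-0.981, 0.132, -0.14], [0.002, -0.719, -0.695]]
contact_force: [-1.1, 1.2, -2.4]
grip_width: 47.8
```

Request:
{"api": "move_arm", "payload": {
  "plan": [
    {"jaw": 255,"offset": [-1,0,-3],"twist": [0.1,0.6,0]},
    {"jaw": 255,"offset": [0,0,-2],"twist": [0,0,0]},
    {"jaw": 255,"offset": [0,0,0],"twist": [0,0,0]}
  ]
}}

```text
t: 9.68
position: [639.8, -153.6, 75.5]
ee_rot: [[-0.192, -0.68, 0.708], [-0.981, 0.131, -0.14], [0.002, -0.721, -0.693]]
contact_force: [0.4, -0.0, -1.3]
grip_width: 47.8
```

The height no longer falls at TCP z 75, which is what a bottle on the floor should give. I open the jaws.

Request:
{"api": "move_arm", "payload": {
  "plan": [
    {"jaw": 110,"offset": [0,0,0],"twist": [0,0,0]},
    {"jaw": 90,"offset": [0,0,0],"twist": [0,0,0]},
    {"jaw": 60,"offset": [0,0,0],"twist": [0,0,0]},
    {"jaw": 30,"offset": [0,0,0],"twist": [0,0,0]},
    {"jaw": 0,"offset": [0,0,0],"twist": [0,0,0]},
    {"jaw": 0,"offset": [0,0,0],"twist": [0,0,0]}
  ]
}}

```text
t: 10.18
position: [639.8, -153.7, 74.7]
ee_rot: [[-0.192, -0.681, 0.706], [-0.981, 0.132, -0.14], [0.003, -0.72, -0.694]]
contact_force: [-0.3, 0.0, 0.3]
grip_width: 75.0
```

```bash
python3 -c "
from h import *
for n in ('wrist','side'):
  c=r.camera(n);cv2.imwrite('pics/%s11.png'%n,c['color'])
  if n!='wrist': cv2.imwrite('pics/%s11.png'%n,cv2.resize(c['color'][160:270,270:370],None,fx=5,fy=5))
go((*L(-80,0),155),-11,45.2)"
```

```text
t 10.28 pos [ 639.8 -153.7   74.7] q [-29.  46. 116. 153.  29. -79.] d [-82.3  17.   80.3] w [0.32 0.82 0.09] n 3 per row [-27.4   5.7  26.8] [0.11 0.27 0.03] F [ 0.2 -0.1 -0.2] grip 82.1
```

View pics/side11.png

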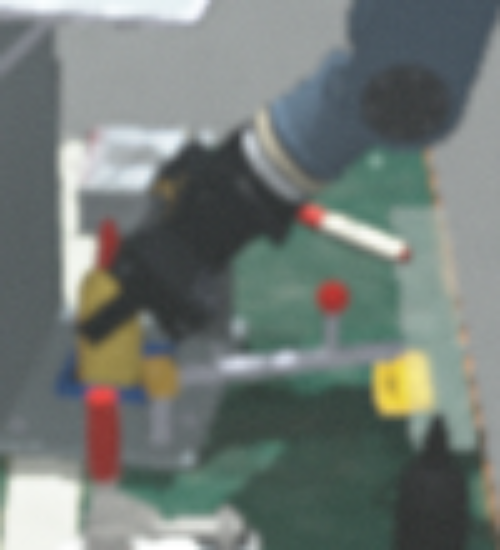

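View pics/wrist11.png

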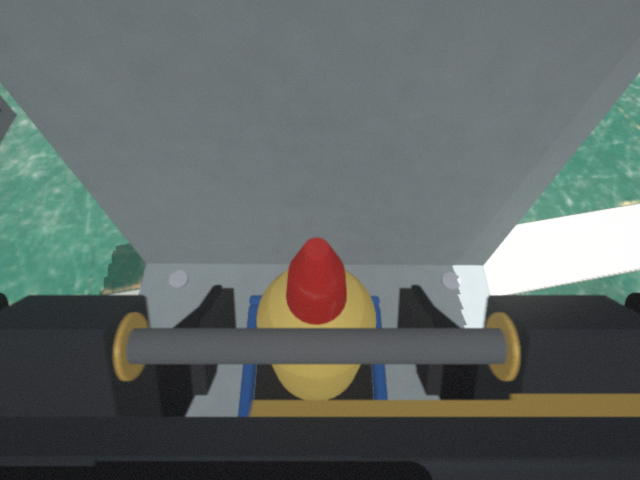

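The bottle stands free inside the blue rim, clear of the fingers on both sides. I back out along the tool axis.

Request:
{"api": "move_arm", "payload": {
  "plan": [
    {"jaw": 0,"offset": [-10,2,10],"twist": [0,0,0]},
    {"jaw": 0,"offset": [-20,4,20],"twist": [0,0,0]},
    {"jaw": 0,"offset": [-25,5,25],"twist": [0,0,0]},
    {"jaw": 0,"offset": [-25,5,25],"twist": [0,0,0]},
    {"jaw": 0,"offset": [-25,3,25],"twist": [0,0,0]},
    {"jaw": 0,"offset": [-25,0,25],"twist": [0,0,0]},
    {"jaw": 0,"offset": [0,0,0],"twist": [0,0,0]}
  ]
}}

```text
t: 10.87
position: [505.5, -132.5, 205.9]
ee_rot: [[-0.19, -0.683, 0.705], [-0.982, 0.131, -0.138], [0.002, -0.719, -0.695]]
contact_force: [1.1, 0.3, 0.3]
grip_width: 87.0
```

```bash
python3 -c "
from h import *
for n in ('wrist','side'):
  c=r.camera(n);cv2.imwrite('pics/%s12.png'%n,c['color'])
  if n!='wrist': cv2.imwrite('pics/%s12.png'%n,cv2.resize(c['color'][160:270,270:370],None,fx=5,fy=5))
s=r.observe();print(s['position'],s['q'],loc(s['position']))"
python3 pk.py
```

```text
[ 508.8003716  -134.25909198  204.44164953] [-37.70143346  24.13070103 131.63609163 133.12478673  26.20226081
 -65.55755427] [-128.2477378    -6.85587573]
[[344, 229], [346, 296], [270, 295], [274, 228]]
[[665.1, -193.6], [591.5, -178.4], [606.1, -108.2], [680.1, -122.3]]
```

View pics/side12.png

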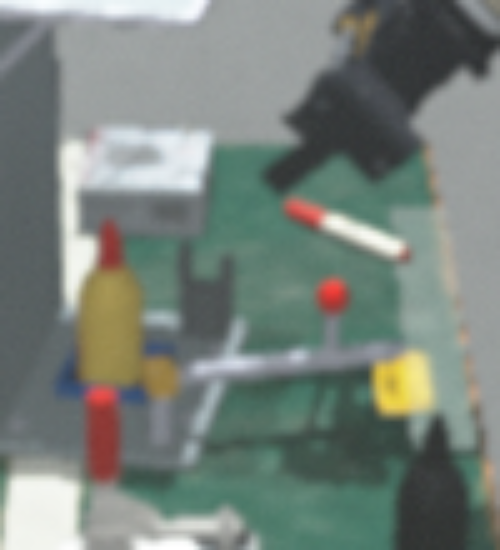

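View pics/wrist12.png

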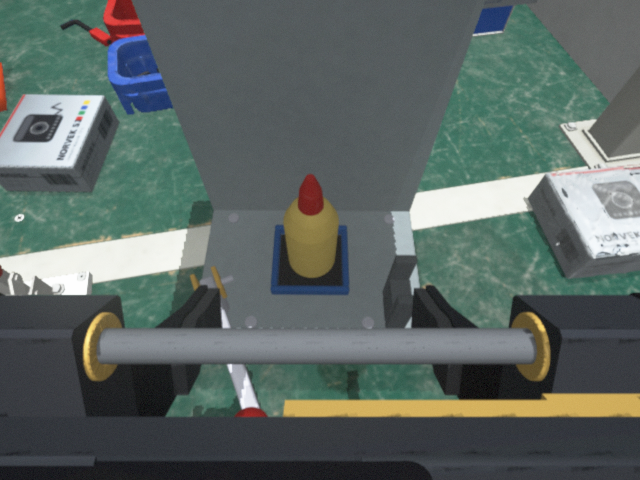

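Bottle upright in the pocket: side (110,310), wrist (312,230), with the pocket centre at about (635.7,-150.7). The ball is now at side crop (333,296) and wrist (250,412). I locate the ball again.

Run:
```python
from h import *
l=[]
for n,b in(("scene",(325,258,352,280)),("side",(328,210,345,228))):
    c=r.camera(n);im=c["color"]
    hsv=cv2.cvtColor(im,cv2.COLOR_BGR2HSV).astype(int);h,s,v=hsv[...,0],hsv[...,1],hsv[...,2]
    m=((h<8)|(h>172))&(s>120)&(v>70);x0,y0,x1,y1=b;ys,xs=np.nonzero(m[y0:y1,x0:x1]);p=(xs.mean()+x0,ys.mean()+y0);print(n,len(xs),p);l.append((c,p))
    if n=="scene":cv2.imwrite('pics/sc12.png',cv2.resize(im[180:310,270:430],None,fx=4,fy=4))
B,e=tri(l);print(B,e)
P2=np.array([635.7,-150.7]);H=P2-52*X+85*Y;d=B[:2]-H;print("H",H,np.linalg.norm(d),"swing",np.radians(259)-np.arctan2(d[1],d[0])%(2*np.pi))
print("zray scene",onz(l[0][0],l[0][1],108),"side",onz(l[1][0],l[1][1],108))
T=tool(-11,45)[:,2]
go(B-80*T,-11,45)
```

```text
scene 35 (np.float64(338.85714285714283), np.float64(268.8))
side 25 (np.float64(335.92), np.float64(218.56))
[480.91101417 -88.9982527  105.13999353] 0.47729289426000215
H [600.87415107 -57.33962165] 124.07023467998322 swing 1.1207896799948047
zray scene [479.74777927 -90.20668691 108.        ] side [480.83220513 -82.8780539  108.        ]
t 11.12 pos [ 510.2 -134.5  202.6] q [-38.  24. 131. 133.  26. -66.] d [-84.8  56.3 -40.9] w [ 0.21  0.89 -0.07] n 3 per row [-28.3  18.8 -13.6] [ 0.07  0.3  -0.02] F [0.4 1.1 0.6] grip 86.9
```

View pics/sc12.png

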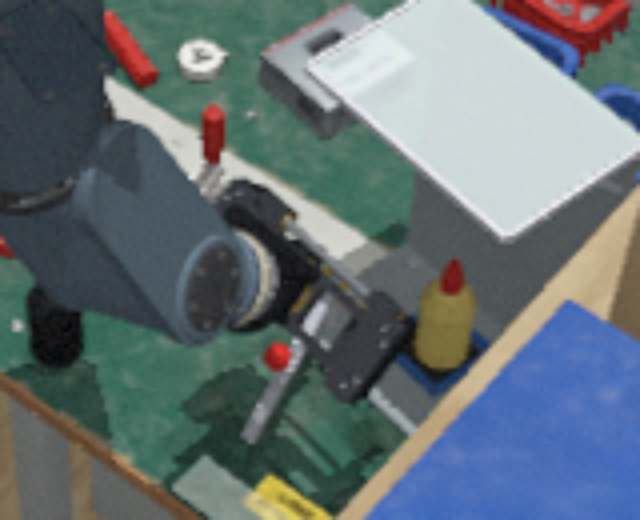

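Ball at about (481,-87.5,107), 124 mm from the hinge against 125 given, swing 1.12 rad. The elbow (j3) is near its limit this close in. So I drop to ball height on the station side of the ball and then slide back over it, tilted about 38°.

```bash
sed -i 's/^P=np.array.*/P=np.array([635.7,-150.7]);yw=np.radians(-11)/' h.py; python3 -c "
from h import *
print(L(-120,32))
go((*L(-120,32),160),-11,42)
go((*L(-120,32),112),-11,40)"
```

```text
[524.01062584 -96.39085068]
t 11.12 pos [ 510.2 -134.5  202.6] q [-38.  24. 131. 133.  26. -66.] d [ 13.8  38.1 -42.6] w [ 0.78  3.83 -0.07] n 2 per row [  6.9  19.1 -21.3] [ 0.39  1.92 -0.03] F [0.4 1.1 0.6] grip 86.9
t 11.12 pos [ 510.2 -134.5  202.6] q [-38.  24. 131. 133.  26. -66.] d [ 13.8  38.1 -90.6] w [ 1.16  5.8  -0.07] n 3 per row [  4.6  12.7 -30.2] [ 0.39  1.93 -0.02] F [0.4 1.1 0.6] grip 86.9
```

Request:
{"api": "move_arm", "payload": {
  "plan": [
    {"jaw": 0,"offset": [7,19,-5],"twist": [0.2,1,0]},
    {"jaw": 0,"offset": [7,19,-20],"twist": [0.2,1,0]},
    {"jaw": 0,"offset": [0,0,-25],"twist": [0.2,1,0]},
    {"jaw": 0,"offset": [0,0,-20],"twist": [0.2,1,0]},
    {"jaw": 0,"offset": [0,0,-15],"twist": [0.2,1,0]},
    {"jaw": 0,"offset": [0,0,0],"twist": [0,0,0]}
  ]
}}

```text
t: 11.62
position: [531.7, -96.9, 107.6]
ee_rot: [[-0.189, -0.746, 0.638], [-0.982, 0.142, -0.124], [0.002, -0.65, -0.76]]
contact_force: [0.7, 0.5, -0.1]
grip_width: 86.8
```

```bash
python3 -c "
from h import *
c=r.camera('wrist');cv2.imwrite('pics/w13.png',c['color'])
print(proj(c,(481,-87.5,107)))
go((*L(-120,32),112),-11,40)
go((481,-87.5,108),-11,40)"
```

```text
(np.float64(319.86026005196896), np.float64(461.6896609185852))
t 11.67 pos [531.8 -96.9 108.5] q [-28.  38. 130. 157.  29. -83.] d [-7.8  0.5  3.5] w [ 0.21  0.61 -0.14] n 1 per row [-7.8  0.5  3.5] [ 0.21  0.61 -0.14] F [ 0.  -0.5  0.3] grip 87.0
t 11.67 pos [531.8 -96.9 108.5] q [-28.  38. 130. 157.  29. -83.] d [-50.8   9.4  -0.5] w [ 0.21  0.61 -0.14] n 2 per row [-25.4   4.7  -0.3] [ 0.1   0.3  -0.07] F [ 0.  -0.5  0.3] grip 87.0
```

View pics/w13.png

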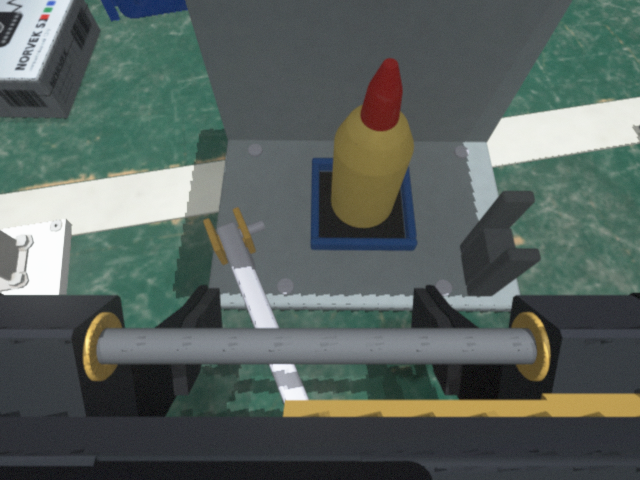

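The bottle is centred in the pocket (376,200), the bar runs between the fingers, and the ball should lie at column 320, mid-jaw. I slide back over it.

Request:
{"api": "move_arm", "payload": {
  "plan": [
    {"jaw": 0,"offset": [-12,2.5,0],"twist": [0.1,0.3,0]},
    {"jaw": 0,"offset": [-13,2.5,0],"twist": [0.1,0.3,0]},
    {"jaw": 0,"offset": [-13,2.5,0],"twist": [0,0,0]},
    {"jaw": 0,"offset": [-10,2,0],"twist": [0,0,0]},
    {"jaw": 0,"offset": [0,0,0],"twist": [0,0,0]}
  ]
}}

```text
t: 12.08
position: [486.1, -87.4, 107.9]
ee_rot: [[-0.186, -0.75, 0.635], [-0.983, 0.142, -0.12], [-0.0, -0.646, -0.763]]
contact_force: [-0.8, -0.3, -0.4]
grip_width: 87.1
```

```bash
python3 -c "
from h import *
for n in ('scene','side'):
  c=r.camera(n);im=c['color'];x,y=(270,200) if n=='scene' else (280,170)
  cv2.imwrite('pics/%s14.png'%n,cv2.resize(im[y:y+90,x:x+110],None,fx=5,fy=5))
go((481,-87.5,108),-11,40)"
```

```text
t 12.18 pos [488.3 -88.4 108.5] q [-31.  39. 137. 158.  37. -88.] d [-7.3  0.9 -0.5] w [ 0.15  0.46 -0.28] n 1 per row [-7.3  0.9 -0.5] [ 0.15  0.46 -0.28] F [ 0.6 -0.2  0.6] grip 87.1
```

View pics/side14.png

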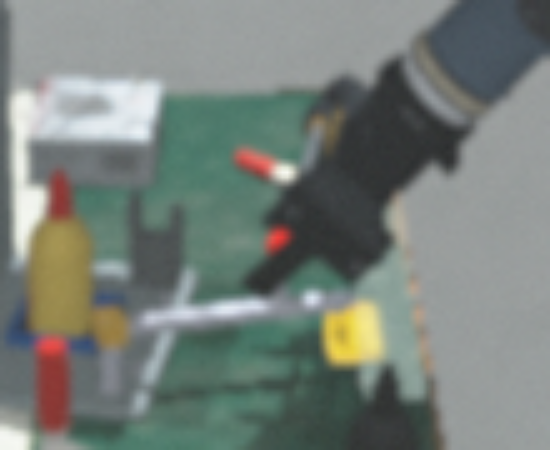

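View pics/scene14.png

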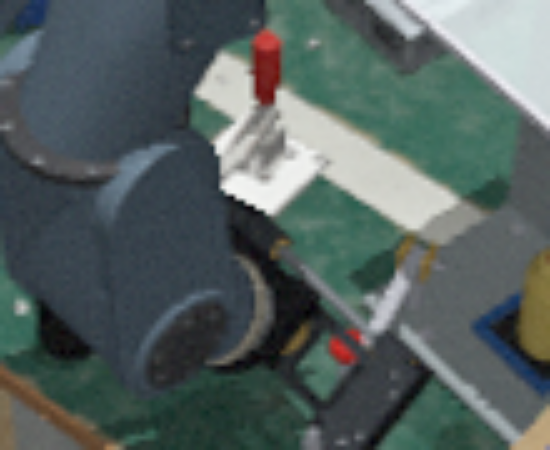

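Request:
{"api": "move_arm", "payload": {
  "plan": [
    {"jaw": 0,"offset": [-7,1,-1],"twist": [0,0.4,0]},
    {"jaw": 60,"offset": [-2,0,0],"twist": [0,0,0]},
    {"jaw": 120,"offset": [0,0,0],"twist": [0,0,0]},
    {"jaw": 150,"offset": [0,0,0],"twist": [0,0,0]},
    {"jaw": 150,"offset": [0,0,0],"twist": [0,0,0]},
    {"jaw": 150,"offset": [0,0,0],"twist": [0,0,0]},
    {"jaw": 150,"offset": [0,0,0],"twist": [0,0,0]}
  ],
  "squeeze": 12
}}

```text
t: 12.77
position: [482.8, -89.1, 109.0]
ee_rot: [[-0.185, -0.747, 0.638], [-0.983, 0.137, -0.124], [0.005, -0.65, -0.76]]
contact_force: [0.3, 0.6, 0.4]
grip_width: 54.7
```

```bash
python3 -c "
from h import *
for n in ('scene','side'):
  c=r.camera(n);im=c['color'];x,y=(270,200) if n=='scene' else (280,170)
  cv2.imwrite('pics/%s15.png'%n,cv2.resize(im[y:y+90,x:x+110],None,fx=5,fy=5))
go((481,-87.5,108),-11,40)"
```

```text
t 12.87 pos [482.7 -89.1 109. ] q [-32.  40. 138. 158.  38. -89.] d [-1.7  1.6 -1. ] w [ 0.39  0.47 -0.33] n 1 per row [-1.7  1.6 -1. ] [ 0.39  0.47 -0.33] F [ 0.4  0.6 -0.1] grip 47.1
```

View pics/side15.png

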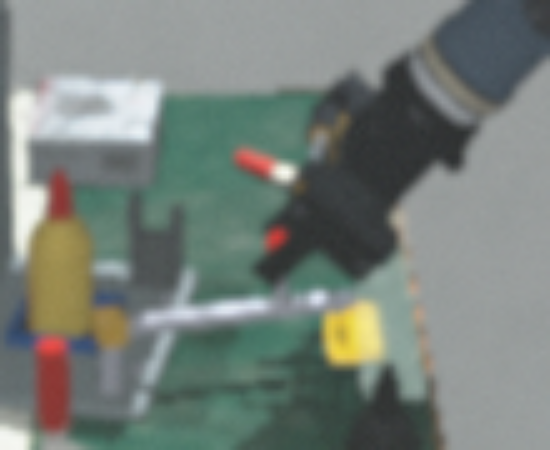

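View pics/scene15.png

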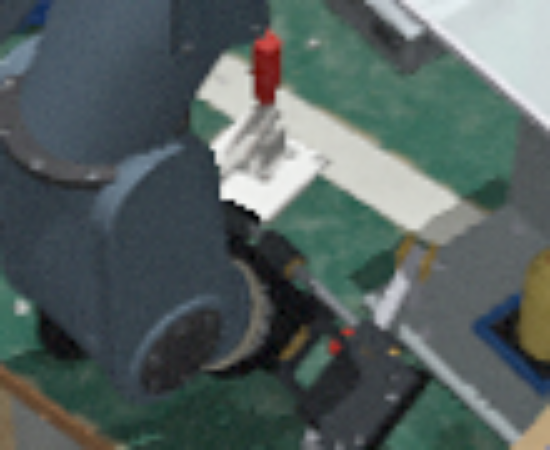

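The ball sits between the pads near the fingertips (side crop (277,238), scene crop (340,340)). I lower slightly and close.

Request:
{"api": "move_arm", "payload": {
  "plan": [
    {"jaw": 130,"offset": [0,0.5,-3],"twist": [0,0,0]},
    {"jaw": 200,"offset": [0,0,0],"twist": [0,0,0]},
    {"jaw": 255,"offset": [0,0,0],"twist": [0,0,0]},
    {"jaw": 255,"offset": [0,0,0],"twist": [0,0,0]},
    {"jaw": 255,"offset": [0,0,0],"twist": [0,0,0]},
    {"jaw": 255,"offset": [0,0,0],"twist": [0,0,0]}
  ],
  "squeeze": 15
}}

```text
t: 13.37
position: [482.8, -88.4, 105.4]
ee_rot: [[-0.185, -0.748, 0.638], [-0.983, 0.137, -0.124], [0.005, -0.65, -0.76]]
contact_force: [0.0, 0.2, 0.1]
grip_width: 22.7
```

Request:
{"api": "move_arm", "payload": {
  "plan": [
    {"jaw": 255,"offset": [0,0,0],"twist": [0,0,0]},
    {"jaw": 255,"offset": [0,0,0],"twist": [0,0,0]}
  ]
}}

```text
t: 13.53
position: [482.9, -88.5, 105.5]
ee_rot: [[-0.185, -0.748, 0.638], [-0.983, 0.137, -0.124], [0.005, -0.65, -0.76]]
contact_force: [0.2, -0.6, -0.3]
grip_width: 22.3
```

```bash
cat >> h.py <<'E'
H=L(-52,85)
def ball(th,ph):
    a=np.radians(259)-th;rr=125*np.cos(ph)-48*np.sin(ph)
    return np.array([H[0]+rr*np.cos(a),H[1]+rr*np.sin(a),60+125*np.sin(ph)+48*np.cos(ph)])
E
python3 -c "
from h import *
for th,ph in((1.12,0),(1.12,.22),(.9,.25),(.7,.25),(.5,.25),(.3,.25),(.15,.25),(0,.25),(-.02,.2),(-.02,0)):print(th,ph,ball(th,ph).round(1))
for n in ('scene','side'):
  c=r.camera(n);im=c['color'];x,y=(270,200) if n=='scene' else (280,170)
  cv2.imwrite('pics/%s16.png'%n,cv2.resize(im[y:y+90,x:x+110],None,fx=5,fy=5))
go((481,-87.5,108),-11,40)"
```

```text
1.12 0 [480.  -89.3 108. ]
1.12 0.22 [493.1 -85.9 134.1]
0.9 0.25 [ 503.9 -107.7  137.4]
0.7 0.25 [ 515.9 -125.9  137.4]
0.5 0.25 [ 531.2 -141.5  137.4]
0.3 0.25 [ 549.3 -153.6  137.4]
0.15 0.25 [ 564.2 -160.3  137.4]
0 0.25 [ 580.  -164.6  137.4]
-0.02 0.2 [ 581.5 -168.6  131.9]
-0.02 0 [ 579.5 -180.5  108. ]
t 13.63 pos [482.9 -88.5 105.5] q [-32.  40. 138. 159.  39. -89.] d [-1.9  1.   2.5] w [ 0.38  0.47 -0.35] n 1 per row [-1.9  1.   2.5] [ 0.38  0.47 -0.35] F [-0.4 -0.5 -0.7] grip 22.9
```

View pics/side16.png

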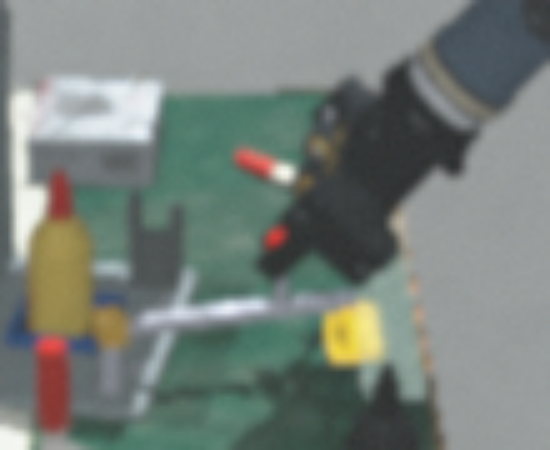

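The grip holds at 22.5 mm on the 24 mm ball. I lift along the hinge arc and check that the bar follows.

Request:
{"api": "move_arm", "payload": {
  "plan": [
    {"jaw": 255,"offset": [3,1,9],"twist": [0,0,0]},
    {"jaw": 255,"offset": [4,1,9],"twist": [0,0,0]},
    {"jaw": 255,"offset": [5,1,9],"twist": [0,0,0]},
    {"jaw": 255,"offset": [3,0,4],"twist": [0,0,0]},
    {"jaw": 255,"offset": [0,0,0],"twist": [0,0,0]}
  ],
  "squeeze": 20
}}

```text
t: 14.05
position: [497.6, -85.5, 134.8]
ee_rot: [[-0.184, -0.753, 0.632], [-0.983, 0.137, -0.122], [0.005, -0.643, -0.766]]
contact_force: [2.7, 0.9, -4.6]
grip_width: 22.0
```

```bash
python3 -c "
from h import *
for n in ('scene','side'):
  c=r.camera(n);im=c['color'];x,y=(270,200) if n=='scene' else (280,170)
  cv2.imwrite('pics/%s17.png'%n,cv2.resize(im[y:y+90,x:x+110],None,fx=5,fy=5))
go(ball(1.12,.25)+[3,1,-2.5],-11,40)"
```

```text
t 14.15 pos [497.1 -85.4 134.1] q [-30.  34. 134. 155.  28. -82.] d [1.2 1.1 0.8] w [ 0.26 -0.07 -0.38] n 1 per row [1.2 1.1 0.8] [ 0.26 -0.07 -0.38] F [ 1.4  0.  -3.7] grip 22.6
```

View pics/side17.png

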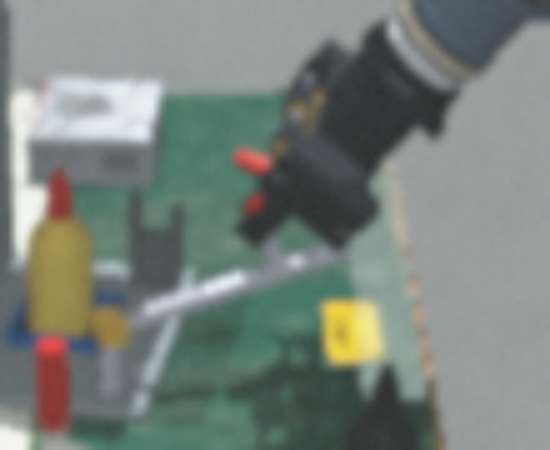

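The bar is lifted (the side view shows it sloping up from the hinge). I swing it along the arc, correcting as I go.

Request:
{"api": "move_arm", "payload": {
  "plan": [
    {"jaw": 255,"offset": [5,-10,1],"twist": [0,0,0]},
    {"jaw": 255,"offset": [5.5,-10.5,0.5],"twist": [0,0,0]},
    {"jaw": 255,"offset": [6,-9.5,0.5],"twist": [0,0,0]},
    {"jaw": 255,"offset": [6,-9,0],"twist": [0,0,0]},
    {"jaw": 255,"offset": [0,0,0],"twist": [0,0,0]}
  ]
}}

```text
t: 14.57
position: [510.9, -118.9, 130.5]
ee_rot: [[-0.176, -0.768, 0.616], [-0.984, 0.137, -0.11], [-0.0, -0.626, -0.78]]
contact_force: [1.2, 0.5, -2.1]
grip_width: 22.5
```

```bash
python3 -c "
from h import *
for n in ('side',):
  c=r.camera(n);im=c['color'];x,y=(280,170)
  cv2.imwrite('pics/%s18.png'%n,cv2.resize(im[y:y+90,x:x+110],None,fx=5,fy=5))
for th in(.8,.7,.5,.3):go(ball(th,.25)+[3,1,-2.5],-11,42)"
```

```text
t 14.62 pos [ 510.4 -118.1  130.4] q [-34.  33. 130. 143.  24. -74.] d [2.1 2.  4.6] w [-0.64 -3.24 -0.88] n 1 per row [2.1 2.  4.6] [-0.64 -3.24 -0.88] F [ 2.1 -0.1 -2.3] grip 22.7
t 14.62 pos [ 510.4 -118.1  130.4] q [-34.  33. 130. 143.  24. -74.] d [ 8.5 -6.8  4.6] w [-0.64 -3.24 -0.88] n 1 per row [ 8.5 -6.8  4.6] [-0.64 -3.24 -0.88] F [ 2.1 -0.1 -2.3] grip 22.7
t 14.62 pos [ 510.4 -118.1  130.4] q [-34.  33. 130. 143.  24. -74.] d [ 23.8 -22.3   4.6] w [-0.64 -3.24 -0.88] n 1 per row [ 23.8 -22.3   4.6] [-0.64 -3.24 -0.88] F [ 2.1 -0.1 -2.3] grip 22.7
t 14.62 pos [ 510.4 -118.1  130.4] q [-34.  33. 130. 143.  24. -74.] d [ 41.9 -34.5   4.6] w [-0.64 -3.24 -0.88] n 2 per row [ 21.  -17.2   2.3] [-0.32 -1.62 -0.44] F [ 2.1 -0.1 -2.3] grip 22.7
```

View pics/side18.png

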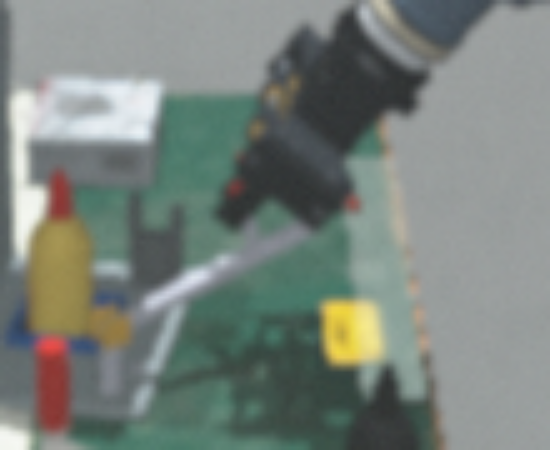

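Request:
{"api": "move_arm", "payload": {
  "plan": [
    {"jaw": 255,"offset": [5,-5,4],"twist": [-0.2,-1,-0.2]},
    {"jaw": 255,"offset": [6,-6,3],"twist": [-0.2,-1,-0.2]},
    {"jaw": 255,"offset": [6,-6,1],"twist": [-0.2,-1,-0.2]},
    {"jaw": 255,"offset": [6,-5,1],"twist": [0,-0.5,-0.2]},
    {"jaw": 255,"offset": [0,0,0],"twist": [0,0,0]}
  ]
}}

```text
t: 15.03
position: [529.6, -136.0, 136.3]
ee_rot: [[-0.184, -0.732, 0.656], [-0.983, 0.14, -0.119], [-0.005, -0.667, -0.745]]
contact_force: [-0.5, 0.4, -0.7]
grip_width: 22.3
```

```bash
python3 -c "
from h import *
for th in(.5,.3,.15):go(ball(th,.25)+[3,1,-2.5],-11,43)"
```

```text
t 15.03 pos [ 529.6 -136.   136.3] q [-35.  34. 129. 142.  27. -74.] d [ 4.5 -4.5 -1.4] w [-0.48 -1.12 -0.42] n 1 per row [ 4.5 -4.5 -1.4] [-0.48 -1.12 -0.42] F [-0.5  0.4 -0.7] grip 22.3
t 15.03 pos [ 529.6 -136.   136.3] q [-35.  34. 129. 142.  27. -74.] d [ 22.6 -16.7  -1.4] w [-0.48 -1.12 -0.42] n 1 per row [ 22.6 -16.7  -1.4] [-0.48 -1.12 -0.42] F [-0.5  0.4 -0.7] grip 22.3
t 15.03 pos [ 529.6 -136.   136.3] q [-35.  34. 129. 142.  27. -74.] d [ 37.6 -23.3  -1.4] w [-0.48 -1.12 -0.42] n 2 per row [ 18.8 -11.6  -0.7] [-0.24 -0.56 -0.21] F [-0.5  0.4 -0.7] grip 22.3
```

Request:
{"api": "move_arm", "payload": {
  "plan": [
    {"jaw": 255,"offset": [5.5,-5,1],"twist": [-0.2,-0.5,-0.2]},
    {"jaw": 255,"offset": [5.5,-4,1],"twist": [-0.2,-0.5,-0.2]},
    {"jaw": 255,"offset": [6,-4,0],"twist": [0,0,0]},
    {"jaw": 255,"offset": [5.5,-3.5,0],"twist": [0,0,0]},
    {"jaw": 255,"offset": [0,0,0],"twist": [0,0,0]}
  ]
}}

```text
t: 15.45
position: [552.9, -152.9, 137.6]
ee_rot: [[-0.19, -0.72, 0.667], [-0.982, 0.14, -0.128], [-0.001, -0.679, -0.734]]
contact_force: [-0.8, 2.0, -1.3]
grip_width: 22.3
```

```bash
python3 -c "
from h import *
for n in ('wrist','side'):
  c=r.camera(n);im=c['color'];cv2.imwrite('pics/%s20.png'%n,im)
  if n=='side':x,y=(280,150);cv2.imwrite('pics/%s20.png'%n,cv2.resize(im[y:y+110,x:x+110],None,fx=5,fy=5))
for th in(.3,.15,0):go(ball(th,.25)+[3,1,-2.5],-11,43)"
```

```text
t 15.55 pos [ 552.  -152.5  137.5] q [-35.  35. 126. 140.  26. -71.] d [ 0.2 -0.1 -2.6] w [-0.16 -0.25  0.  ] n 1 per row [ 0.2 -0.1 -2.6] [-0.16 -0.25  0.  ] F [-1.2  1.2 -1.8] grip 22.6
t 15.55 pos [ 552.  -152.5  137.5] q [-35.  35. 126. 140.  26. -71.] d [15.2 -6.7 -2.6] w [-0.16 -0.25  0.  ] n 1 per row [15.2 -6.7 -2.6] [-0.16 -0.25  0.  ] F [-1.2  1.2 -1.8] grip 22.6
t 15.55 pos [ 552.  -152.5  137.5] q [-35.  35. 126. 140.  26. -71.] d [ 31.  -11.1  -2.6] w [-0.16 -0.25  0.  ] n 1 per row [ 31.  -11.1  -2.6] [-0.16 -0.25  0.  ] F [-1.2  1.2 -1.8] grip 22.6
```

View pics/side20.png

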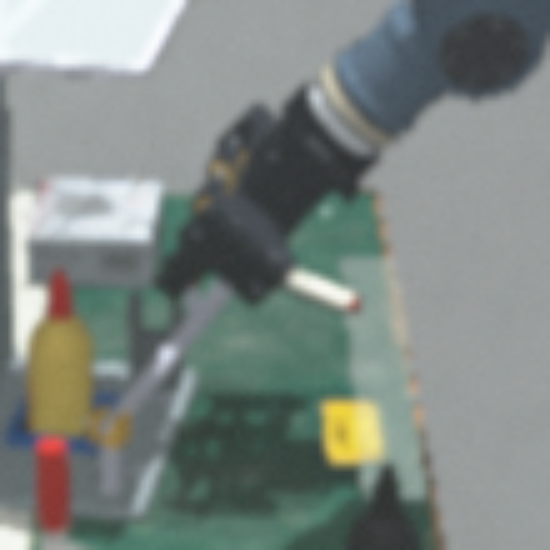

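View pics/wrist20.png

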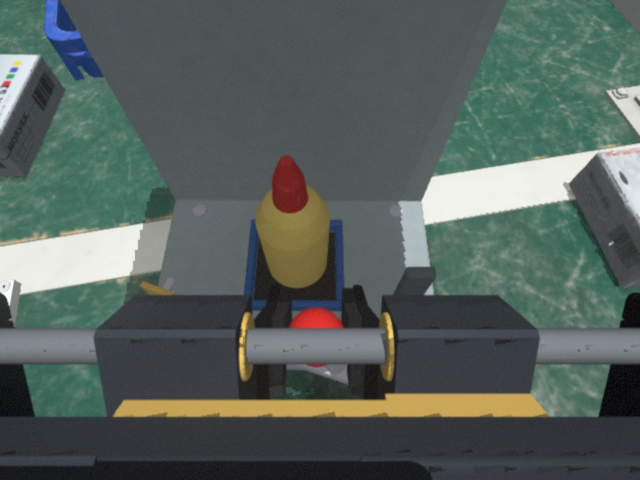

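The ball at wrist (316,335) is firm between the pads and the bottle is untouched. I continue over the lip to the shut direction.

Request:
{"api": "move_arm", "payload": {
  "plan": [
    {"jaw": 255,"offset": [5,-2.5,0.5],"twist": [0,0,0]},
    {"jaw": 255,"offset": [5.5,-2.5,0.5],"twist": [0,0,0]},
    {"jaw": 255,"offset": [5.5,-2,0],"twist": [0,0,0]},
    {"jaw": 255,"offset": [5,-1.5,0],"twist": [0,0,0]},
    {"jaw": 255,"offset": [5,-1,0],"twist": [0,0,0]},
    {"jaw": 255,"offset": [0,0,0],"twist": [0,0,0]}
  ]
}}

```text
t: 16.05
position: [579.9, -163.4, 138.9]
ee_rot: [[-0.193, -0.721, 0.665], [-0.981, 0.143, -0.13], [-0.002, -0.678, -0.735]]
contact_force: [-3.0, 1.9, -1.0]
grip_width: 22.4
```

```bash
python3 -c "
from h import *
for n in ('wrist','side'):
  c=r.camera(n);im=c['color'];cv2.imwrite('pics/%s21.png'%n,im)
  if n=='side':x,y=(280,150);cv2.imwrite('pics/%s21.png'%n,cv2.resize(im[y:y+110,x:x+110],None,fx=5,fy=5))
for th,ph in((0,.25),(-.01,.12),(-.01,0)):go(ball(th,ph)+[3,1,-2.5],-11,43)"
```

```text
t 16.15 pos [ 579.1 -163.3  138.7] q [-34.  35. 121. 136.  22. -65.] d [ 3.9 -0.3 -3.8] w [-0.19 -0.34  0.17] n 1 per row [ 3.9 -0.3 -3.8] [-0.19 -0.34  0.17] F [-2.5  0.6 -1.4] grip 22.7
t 16.15 pos [ 579.1 -163.3  138.7] q [-34.  35. 121. 136.  22. -65.] d [  3.3  -9.5 -18.6] w [-0.19 -0.34  0.17] n 1 per row [  3.3  -9.5 -18.6] [-0.19 -0.34  0.17] F [-2.5  0.6 -1.4] grip 22.7
t 16.15 pos [ 579.1 -163.3  138.7] q [-34.  35. 121. 136.  22. -65.] d [  2.1 -16.  -33.2] w [-0.19 -0.34  0.17] n 1 per row [  2.1 -16.  -33.2] [-0.19 -0.34  0.17] F [-2.5  0.6 -1.4] grip 22.7
```

View pics/side21.png

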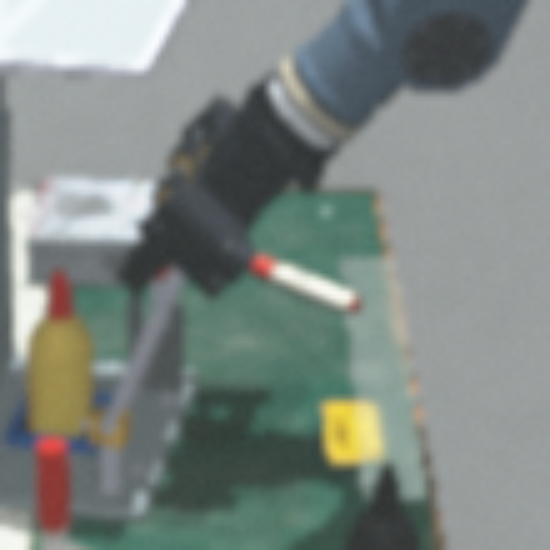

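View pics/wrist21.png

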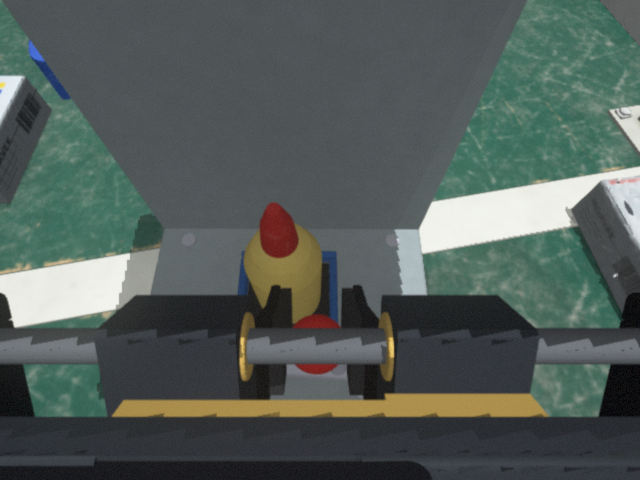

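Request:
{"api": "move_arm", "payload": {
  "plan": [
    {"jaw": 255,"offset": [3,-0.5,-1],"twist": [0,0,0]},
    {"jaw": 255,"offset": [3,-0.5,-1],"twist": [0,0,0]},
    {"jaw": 255,"offset": [0,0,0],"twist": [0,0,0]}
  ]
}}

```text
t: 16.4
position: [586.2, -166.0, 137.6]
ee_rot: [[-0.198, -0.719, 0.666], [-0.98, 0.147, -0.133], [-0.002, -0.679, -0.734]]
contact_force: [-2.3, 0.8, -0.4]
grip_width: 22.2
```

```bash
python3 -c "
from h import *
for n,x,y in (('wrist',0,0),('side',280,180),('scene',310,210)):
  c=r.camera(n);im=c['color'];cv2.imwrite('pics/%s22.png'%n,im)
  if n!='wrist':cv2.imwrite('pics/%s22.png'%n,cv2.resize(im[y:y+80,x:x+90],None,fx=7,fy=7,interpolation=cv2.INTER_CUBIC))
  if n=='side':
    for th in(.1,.05,0,-.05):
      for ph in(.2,.25):
        a=np.radians(259)-th;e=np.r_[H+np.array([np.cos(a),np.sin(a)])*180*np.cos(ph),60+180*np.sin(ph)]
        b=proj(c,ball(th,ph));e=proj(c,e);h=proj(c,(*H,60));print(th,ph,[(round((u-x+.5)*7),round((v-y+.5)*7)) for u,v in(b,e,h)])
go(ball(0,.25)+[3,1,-2.5],-11,43)"
```

```text
0.1 0.2 [(219, 161), (253, 173), (157, 383)]
0.1 0.25 [(217, 154), (252, 160), (157, 383)]
0.05 0.2 [(209, 160), (237, 171), (157, 383)]
0.05 0.25 [(207, 153), (236, 158), (157, 383)]
0 0.2 [(198, 159), (221, 170), (157, 383)]
0 0.25 [(197, 152), (220, 157), (157, 383)]
-0.05 0.2 [(188, 158), (205, 169), (157, 383)]
-0.05 0.25 [(186, 151), (204, 156), (157, 383)]
t 16.55 pos [ 585.8 -165.8  137.6] q [-34.  35. 120. 136.  22. -65.] d [-2.8  2.3 -2.7] w [-0.19 -0.21  0.41] n 1 per row [-2.8  2.3 -2.7] [-0.19 -0.21  0.41] F [-2.   0.6  0.6] grip 22.2
```

View pics/side22.png

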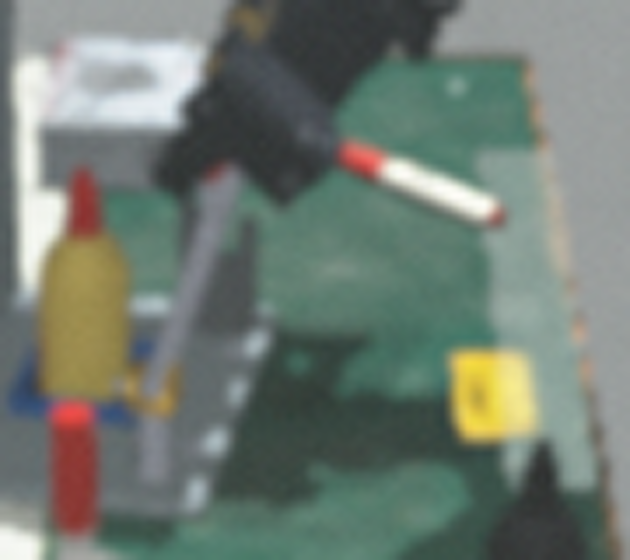

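View pics/scene22.png

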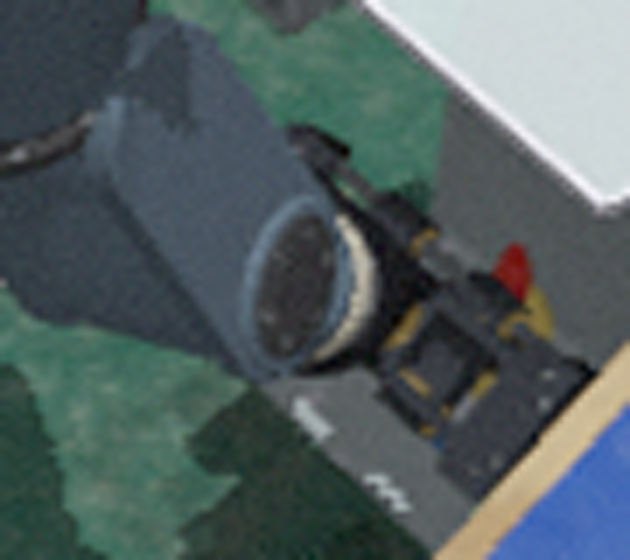

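View pics/wrist22.png

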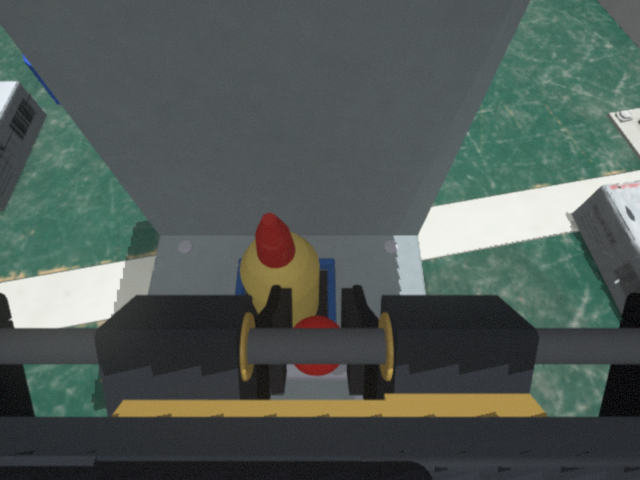

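The side view shows the bar running from the hinge (155,385) up to (220,185), which is swing ≈0.02–0.03, above the keeper. I nudge it in slightly and start lowering along the arc.

Request:
{"api": "move_arm", "payload": {
  "plan": [
    {"jaw": 255,"offset": [2,0,-1],"twist": [0,0,0]},
    {"jaw": 255,"offset": [0.5,-2,-4],"twist": [0,0,0]},
    {"jaw": 255,"offset": [0,-2,-4],"twist": [0,0,0]},
    {"jaw": 255,"offset": [0,-2,-4],"twist": [0,0,0]},
    {"jaw": 255,"offset": [0,0,0],"twist": [0,0,0]}
  ]
}}

```text
t: 16.97
position: [590.8, -174.2, 125.9]
ee_rot: [[-0.202, -0.713, 0.671], [-0.979, 0.15, -0.136], [-0.004, -0.685, -0.729]]
contact_force: [-2.1, -1.4, 0.7]
grip_width: 21.7
```

```bash
cat > v.py <<'E'
from h import *
import sys
k=sys.argv[1]
for n,x,y in (('wrist',0,0),('side',280,180)):
  c=r.camera(n);im=c['color'];cv2.imwrite('pics/%s%s.png'%(n,k),im)
  if n!='wrist':
    cv2.imwrite('pics/%s%s.png'%(n,k),cv2.resize(im[y:y+80,x:x+90],None,fx=7,fy=7,interpolation=cv2.INTER_CUBIC))
    for th,ph in((.05,.15),(0,.15),(.05,0),(0,0)):
        a=np.radians(259)-th;e=np.r_[H+np.array([np.cos(a),np.sin(a)])*180*np.cos(ph),60+180*np.sin(ph)]
        b=proj(c,ball(th,ph));e=proj(c,e);print(th,ph,[(round((u-x+.5)*7),round((v-y+.5)*7)) for u,v in(b,e)])
for ph in(.15,0):go(ball(0,ph)+[3,1,-2.5],-11,43)
E
python3 v.py 23
```

```text
0.05 0.15 [(211, 167), (238, 185)]
0 0.15 [(200, 166), (222, 184)]
0.05 0 [(215, 191), (239, 228)]
0 0 [(203, 190), (223, 227)]
t 17.07 pos [ 590.7 -174.   126.3] q [-34.  37. 120. 138.  23. -67.] d [-9.1  3.3 -2.6] w [-0.15  0.24  0.63] n 1 per row [-9.1  3.3 -2.6] [-0.15  0.24  0.63] F [-0.7 -0.6  1.2] grip 21.8
t 17.07 pos [ 590.7 -174.   126.3] q [-34.  37. 120. 138.  23. -67.] d [-10.7  -5.1 -20.8] w [-0.15  0.24  0.63] n 1 per row [-10.7  -5.1 -20.8] [-0.15  0.24  0.63] F [-0.7 -0.6  1.2] grip 21.8
```

View pics/side23.png

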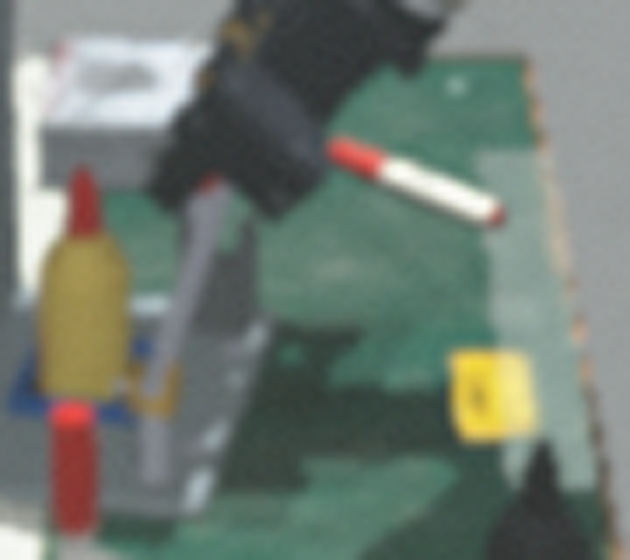

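Request:
{"api": "move_arm", "payload": {
  "plan": [
    {"jaw": 255,"offset": [-2.5,-1,-3],"twist": [0,0,0]},
    {"jaw": 255,"offset": [-2,-1,-4],"twist": [0,0,0]},
    {"jaw": 255,"offset": [-1,-1,-4],"twist": [0,0,0]},
    {"jaw": 255,"offset": [-1,-0.5,-3],"twist": [0,0,0]},
    {"jaw": 255,"offset": [0,0,0],"twist": [0,0,0]}
  ]
}}

```text
t: 17.48
position: [585.6, -179.5, 112.4]
ee_rot: [[-0.204, -0.709, 0.675], [-0.979, 0.15, -0.138], [-0.003, -0.689, -0.725]]
contact_force: [-0.5, -0.2, 0.5]
grip_width: 22.0
```

```bash
python3 v.py 24
```

```text
0.05 0.15 [(211, 167), (238, 185)]
0 0.15 [(200, 166), (222, 184)]
0.05 0 [(215, 191), (239, 228)]
0 0 [(203, 190), (223, 227)]
t 17.58 pos [ 585.7 -179.3  112.8] q [-35.  39. 121. 141.  26. -71.] d [-4.1  8.7 10.8] w [-0.07  0.58  0.75] n 1 per row [-4.1  8.7 10.8] [-0.07  0.58  0.75] F [-0.8 -2.3  0.9] grip 22.0
t 17.58 pos [ 585.7 -179.3  112.8] q [-35.  39. 121. 141.  26. -71.] d [-5.7  0.3 -7.3] w [-0.07  0.58  0.75] n 1 per row [-5.7  0.3 -7.3] [-0.07  0.58  0.75] F [-0.8 -2.3  0.9] grip 22.0
```

View pics/side24.png

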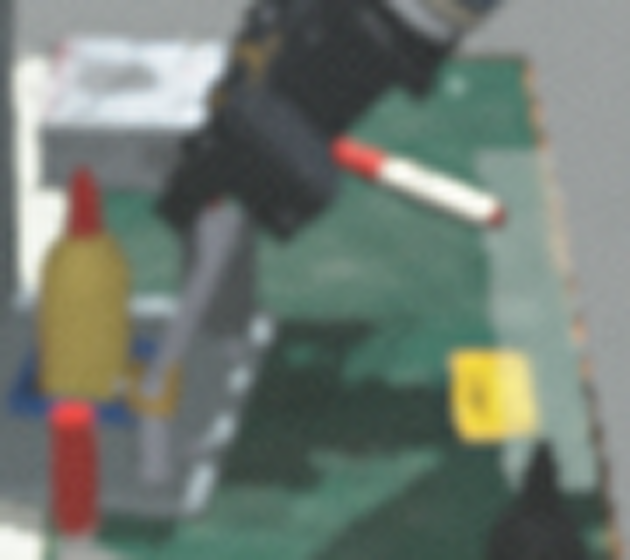

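View pics/wrist24.png

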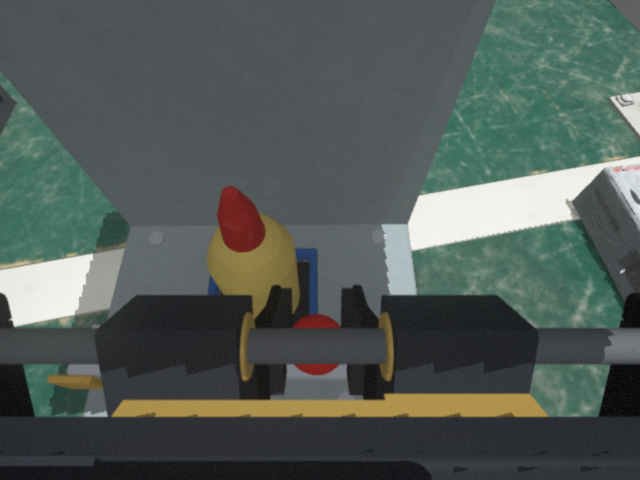

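Request:
{"api": "move_arm", "payload": {
  "plan": [
    {"jaw": 255,"offset": [-1,0,-3],"twist": [0,0,0]},
    {"jaw": 255,"offset": [-1,0,-3],"twist": [0,0,0]},
    {"jaw": 255,"offset": [0,0,-2],"twist": [0,0,0]},
    {"jaw": 255,"offset": [0,0,0],"twist": [0,0,0]}
  ]
}}

```text
t: 17.92
position: [584.7, -182.0, 105.7]
ee_rot: [[-0.208, -0.706, 0.677], [-0.978, 0.152, -0.143], [-0.002, -0.692, -0.722]]
contact_force: [-0.6, -2.4, 0.1]
grip_width: 22.4
```

```bash
python3 v.py 25
```

```text
0.05 0.15 [(211, 167), (238, 185)]
0 0.15 [(200, 166), (222, 184)]
0.05 0 [(215, 191), (239, 228)]
0 0 [(203, 190), (223, 227)]
t 18.02 pos [ 584.8 -181.8  105.9] q [-36.  40. 121. 143.  27. -74.] d [-3.1 11.2 17.7] w [0.05 0.82 1.01] n 1 per row [-3.1 11.2 17.7] [0.05 0.82 1.01] F [-1.  -4.2  1.4] grip 22.1
t 18.02 pos [ 584.8 -181.8  105.9] q [-36.  40. 121. 143.  27. -74.] d [-4.7  2.8 -0.4] w [0.05 0.82 1.01] n 1 per row [-4.7  2.8 -0.4] [0.05 0.82 1.01] F [-1.  -4.2  1.4] grip 22.1
```

View pics/side25.png

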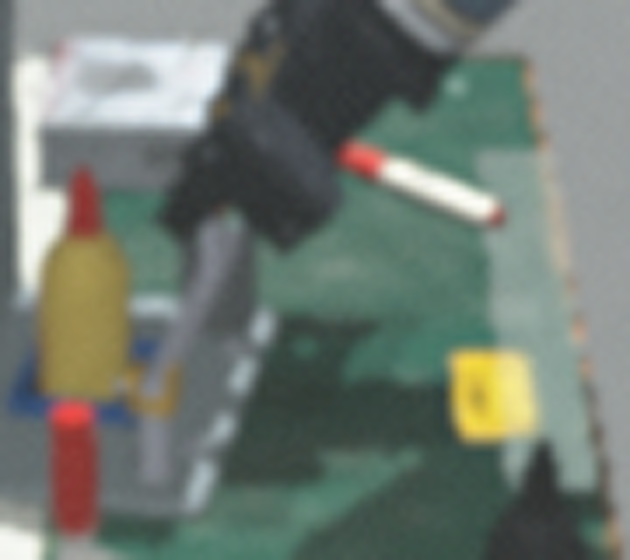

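The bar is down at the height that means level (TCP z 105.7, nominal 105.5). I open the jaws a little and look.

Request:
{"api": "move_arm", "payload": {
  "plan": [
    {"jaw": 170,"offset": [0,0,0],"twist": [0,0,0]},
    {"jaw": 150,"offset": [0,0,0],"twist": [0,0,0]},
    {"jaw": 140,"offset": [0,0,0],"twist": [0,0,0]},
    {"jaw": 140,"offset": [0,0,0],"twist": [0,0,0]}
  ]
}}

```text
t: 18.35
position: [583.8, -178.9, 105.0]
ee_rot: [[-0.202, -0.709, 0.676], [-0.979, 0.147, -0.138], [-0.002, -0.69, -0.724]]
contact_force: [0.6, 1.0, -0.1]
grip_width: 37.1
```

```bash
python3 v.py 26
```

```text
0.05 0.15 [(211, 167), (238, 185)]
0 0.15 [(200, 166), (222, 184)]
0.05 0 [(215, 191), (239, 228)]
0 0 [(203, 190), (223, 227)]
t 18.45 pos [ 583.9 -179.   105. ] q [-35.  40. 121. 143.  27. -74.] d [-2.2  8.4 18.6] w [0.02 0.64 0.65] n 1 per row [-2.2  8.4 18.6] [0.02 0.64 0.65] F [ 0.2 -0.6  0.3] grip 38.5
t 18.45 pos [ 583.9 -179.   105. ] q [-35.  40. 121. 143.  27. -74.] d [-3.8 -0.   0.5] w [0.02 0.64 0.65] n 1 per row [-3.8 -0.   0.5] [0.02 0.64 0.65] F [ 0.2 -0.6  0.3] grip 38.5
```

View pics/side26.png

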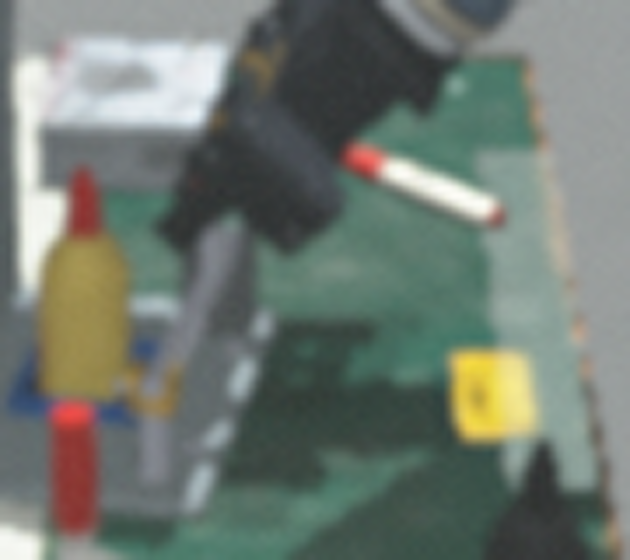

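View pics/wrist26.png

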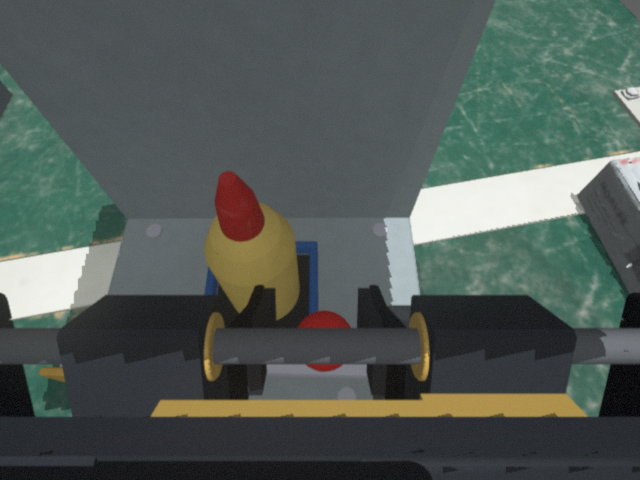

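The ball is free between the fingers (wrist (323,340)) and the bottle stands. I retreat along the tool axis.

Request:
{"api": "move_arm", "payload": {
  "plan": [
    {"jaw": 140,"offset": [-5,1,5],"twist": [0,0,0]},
    {"jaw": 140,"offset": [-12,2.5,13],"twist": [0,0,0]},
    {"jaw": 140,"offset": [-17,3.5,18],"twist": [0,0,0]},
    {"jaw": 140,"offset": [-17,3.5,18],"twist": [0,0,0]},
    {"jaw": 140,"offset": [-17,3.5,18],"twist": [0,0,0]},
    {"jaw": 140,"offset": [-17,3.5,18],"twist": [0,0,0]},
    {"jaw": 140,"offset": [0,0,0],"twist": [0,0,0]}
  ]
}}

```text
t: 19.03
position: [493.6, -157.2, 197.0]
ee_rot: [[-0.197, -0.712, 0.674], [-0.98, 0.145, -0.133], [-0.003, -0.687, -0.726]]
contact_force: [0.4, -0.6, -0.0]
grip_width: 39.5
```

```bash
python3 v.py 27
```

```text
0.05 0.15 [(211, 167), (238, 185)]
0 0.15 [(200, 166), (222, 184)]
0.05 0 [(215, 191), (239, 228)]
0 0 [(203, 190), (223, 227)]
t 19.13 pos [ 496.  -158.8  195.9] q [-42.  24. 131. 123.  25. -59.] d [ 85.6 -11.8 -72.3] w [-0.06  0.5   0.4 ] n 3 per row [ 28.5  -3.9 -24.1] [-0.02  0.17  0.13] F [ 0.1 -0.6  0.5] grip 38.9
t 19.13 pos [ 496.  -158.8  195.9] q [-42.  24. 131. 123.  25. -59.] d [ 84.  -20.2 -90.4] w [-0.06  0.5   0.4 ] n 4 per row [ 21.   -5.  -22.6] [-0.01  0.13  0.1 ] F [ 0.1 -0.6  0.5] grip 38.9
```

View pics/side27.png

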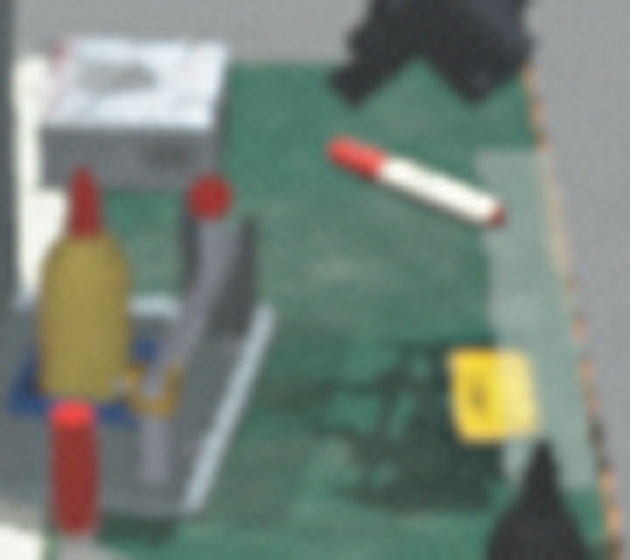

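View pics/wrist27.png

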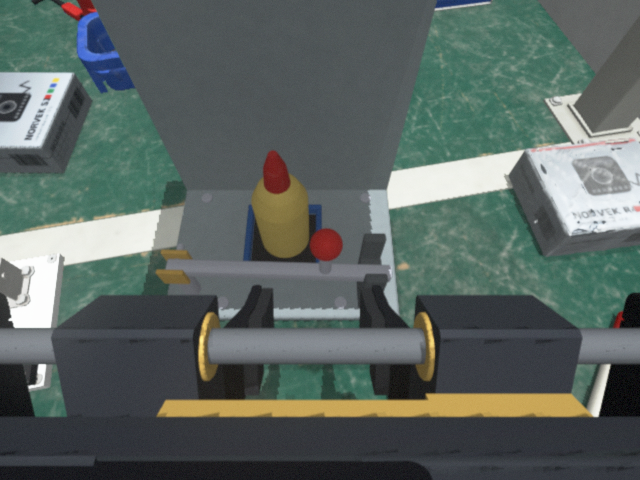

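Wrist view: bar across the pocket front into the keeper at (375,268), ball at (326,244), bottle upright behind it. I check the numbers.

Run:
```python
from h import *
l=[]
for n,b in(("wrist",(305,225,350,262)),("side",(303,198,318,215)),("scene",(350,240,400,290))):
    c=r.camera(n);im=c["color"]
    hsv=cv2.cvtColor(im,cv2.COLOR_BGR2HSV).astype(int);h,s,v=hsv[...,0],hsv[...,1],hsv[...,2]
    m=((h<8)|(h>172))&(s>120)&(v>70);x0,y0,x1,y1=b;ys,xs=np.nonzero(m[y0:y1,x0:x1])
    if n!="scene":
        p=(xs.mean()+x0,ys.mean()+y0);print(n,len(xs),p,onz(c,p,108));l.append((c,p))
    if n=="wrist":
        W=c;cv2.imwrite('pics/k28.png',cv2.resize(im[190:300,140:420],None,fx=2.8,fy=2.8,interpolation=cv2.INTER_CUBIC))
        for nm,X3 in(("hinge",(*H,60)),("notch",(*L(-52,-80),60)),("end",(*L(-52,-95),66)),("liptop",(*L(-68,-80),76)),("cheek",(*L(-36,-80),84))):
            u,w=proj(c,X3);print(nm,round((u-140+.5)*2.8),round((w-190+.5)*2.8))
    if n=="scene":cv2.imwrite('pics/sc28.png',cv2.resize(im[200:300,310:430],None,fx=5,fy=5,interpolation=cv2.INTER_CUBIC))
B,e=tri(l);print("ball",B,e,"expect",ball(0,0))
```

```text
wrist 820 (np.float64(323.77682926829266), np.float64(246.80731707317074)) [ 575.46271669 -179.22296945  108.        ]
hinge 93 234
notch 650 230
end 704 221
liptop 661 259
cheek 656 144
side 22 (np.float64(309.3181818181818), np.float64(207.95454545454547)) [ 574.04914064 -169.50584932  108.        ]
ball [ 575.49695877 -179.19493557  104.28629484] 1.7094768836466145 expect [ 577.02302665 -180.04301958  108.        ]
```

View pics/k28.png

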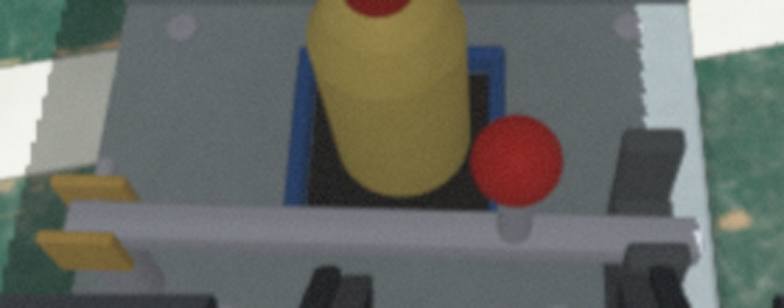

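View pics/sc28.png

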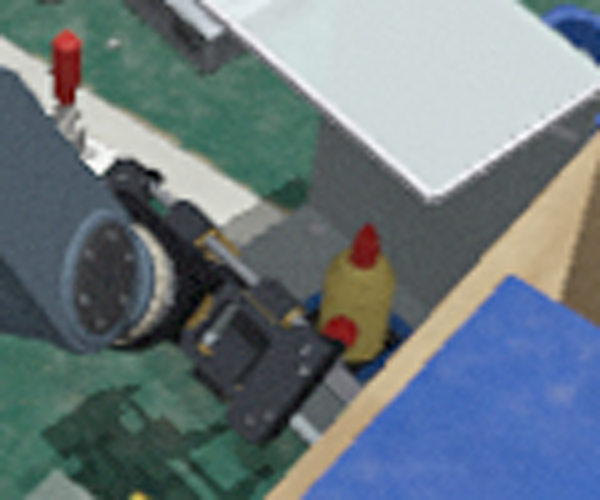

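Run:
```python
from h import *
c=r.camera('wrist')
f=onz(c,(140+400/2.8-.5,190+195/2.8-.5),10);o=ray(c,0,0)[0]
d=(f-o)[:2];d/=np.linalg.norm(d);ctr=f[:2]+24*d
print("base ctr",ctr,loc(ctr))
print("nozzle tip loc if z=138")
im=c['color'];hsv=cv2.cvtColor(im,cv2.COLOR_BGR2HSV).astype(int);m=((hsv[...,0]<8)|(hsv[...,0]>172))&(hsv[...,1]>120)&(hsv[...,2]>70)
m[:, :250]=0;m[:,305:]=0;m[:140]=0;m[200:]=0;ys,xs=np.nonzero(m);t=(xs[ys<=ys.min()+3].mean(),ys.min()+3);print(t,loc(onz(c,t,137)))
s=r.observe();print(s['t'],s['contact_force'],s['position'])
```

```text
base ctr [ 644.51324167 -148.41835926] [8.21596002 3.92136637]
nozzle tip loc if z=138
(np.float64(269.65714285714284), np.int64(156)) [ 5.37132326 -1.17359687]
19.3333 [ 0.65114325 -0.08989769 -0.02733229] [ 497.09186649 -159.17975454  194.28569108]
```

All checks pass: swing is about 0.01 rad, the bar is level in the notch, the bottle is upright and roughly 5–9 mm from the pocket centre (limit 15), and the gripper is clear. I hand in.

```bash
python3 -c "
from bench import r
print(r.hand_in())"
```

```text
the job is handed in; nothing more can be done
None
```

The front yellow glue bottle now stands in the blue pocket, barred in. I set it down and released it with the bar still open. Then I gripped the red ball, lifted the bar to about 0.25 rad, swung it over the lip and lowered it into the notch. I backed the arm clear and handed in at about 19.3 s; the hand-in reports no verdict.

**Last checks:**
- **Bar:** it lies between the lip and the cheek of the keeper. The ball is within 2 mm of its shut position in plan, which puts the swing near 0.01 rad (limit 0.06).
- **Bar height:** triangulated, the ball sits at z 104 against an expected 108. The level bar read about 105 before I moved it, so I took this as level.
- **Bottle:** upright in the pocket, 5–9 mm towards the back of its centre (limit 15).
- **Contact and bystanders:** contact force was about zero and the gripper was clear. I moved none of the other things, by eye only; I did not measure their positions at the end.

**Disagreements:**
- **Pocket position:** the three cameras differed by up to about 15 mm in y. The side camera was the outlier, so I used the wrist views, which agreed within about 1 mm.
- **Set-down:** no floor contact force showed when the bottle was put down. I judged contact from the height no longer falling.
- **Ball grip:** the jaws closed to 22.5 mm on the 24 mm ball, so it was held slightly off-centre, but it did not slip out.

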